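# Fish a trapped shim out of a split granite block

### The job

A slotted steel shim has dropped into the open split of the granite block and the wedge has come down on it. Take the hooked pick from its rest, drop its toe into the shim's slot and gently drag the shim out until the whole of it lies flat on the board in front of the stone. The split is rough inside: if the shim catches on a nib, do not force it but back off, ease the shim over to the other side and draw again; never press the pick on the shim, stone or board with more than about 20 N. Do not touch the shim with the gripper, leave the other tools where they lie, and finally set the pick back in the notches of its rest.

Things in the scene. Friction and masses are not known exactly. Their poses are not given: they have to be found in the camera images.
- split_mouth (a point): Mouth of the split in the fixed granite block (two grey halves, together 164 wide, 200 long, 55 high, in mm like all sizes here). The point: on the top of the board under the stone (the floor of the split), midway between the faces, in the plane of the stone's front. x level into the split, z up. The split is 24 wide, open above and in front; the board, 200 wide, runs on 130 in front of the mouth.
- split_top (a point): Point 55 mm above split_mouth, level with the stone's top. Inside, a nib of rock stands 5 out of one face (side not known) at floor level, 22 high, 12 long, its middle 10 to 20 inside the mouth. It leaves 19: a shim drawn down the middle catches on it with its front edge, one drawn 2 to 3 nearer the other face passes. A second nib, on the opposite face, begins 30 above the floor.
- wedge_foot (a point): Tall dark steel wedge standing in the split, 24 mm long (70 to 94 inside the mouth), reaching some 60 above the stone. The point: middle of its foot, which presses on the shim with the wedge's weight (about 0.34 kg); it can rise only 1.5 and drops 3 when the shim is gone.
- shim_slot (a point): The trapped shim: flat steel bar 66 mm long, 17.5 wide, 6 thick, flat on the floor of the split. A slot is cut right through it, 14 long and 9.5 wide, from 6 to 20 behind its front (mouth) edge. The point: centre of the slot on the top face, 6 above the floor, 44 to 53 inside the mouth. x along the shim to its tail. Sliding it under the wedge takes 2 to 7 N.
- shim_tail (a point): The shim's rear end: middle of its rear edge on the top face, 53 mm behind the slot's centre (x and z as for the slot).
- pick_grip (a point): Hooked pick, 0.16 kg: straight wooden handle 110 mm long, 16 wide, 18 high, then a cranked dark steel shank 7 thick. The point: centre of the handle. x along the handle towards the toe, z up. The shank runs level, its axis 22 below the handle's, from 90 to 135 ahead of the point; there the toe turns straight down.
- pick_toe (a point): The pick's toe: square steel tip 6 x 6 mm, reaching 16 below the shank's axis. The point: centre of its flat end, 135 ahead of and 38 below the centre of the handle.
- rest_top (a point): Fixed rest of the pick: wooden base with two notched posts, each 10 mm thick, centres 84 apart. The point: centre of a handle lying in both notches, 75 above the bench; x along the handle, towards the toe. Notches 23 wide, flared upwards, floors 9 below the point, prongs up to 23 above it; the handle's middle is free between the posts.
- granite_lid: Small round granite lid with a knob, 94 mm across, 43 high, on the bench near the robot; bystander. Origin under its centre.
- steel_square: Flat steel square, legs 200 and 120 mm by 24 wide, 4 thick, beyond the stone; bystander. Origin at its corner.
- club_hammer: Club hammer, wooden handle 250 mm, dark head 100 x 46 x 46, lying beyond the rest; bystander. Origin under its handle.
- chisel_narrow: Stone chisel 170 mm long, 18 thick, lying left near the robot; bystander. Origin under its middle.
- chisel_wide: Stone chisel 170 mm long with a 36 wide blade, lying to the right of the stone; bystander. Origin under its middle.
Mind the look-alikes: they are no part of the job. Of the things that look like the part that bears rest_top, the middle-sized one is meant.

How it is judged:
On the way, in this order (a step that is already met when the one before it is completed fails the run):
1. the pick is lifted off its rest (distance between pick_grip and rest_top above 0.08 m), for 0.2 s.
2. the pick's toe draws the shim along inside the split (contact force between pick and shim above 0.5 N and distance of shim_tail from where it was at the start of the episode above 0.006 m and x of shim_tail in the frame of split_mouth above 0.02 m and distance between pick_toe and shim_slot below 0.018 m), for 0.1 s.
3. the whole shim is out of the split (x of shim_tail in the frame of split_mouth below -0.002 m), for 0.2 s.
At the end, for the whole second after the job is handed in: The whole shim lies flat on the board in front of the stone, its tail 2 to 70 mm outside the mouth and within 90 mm of the split's line; the pick lies upright in both notches of its rest, its middle within 22 mm of the rest's point and turned under 0.12 rad; the robot touches nothing (x of shim_tail in the frame of split_mouth between -0.07 and -0.002 m and y of shim_tail in the frame of split_mouth between -0.09 and 0.09 m and z of shim_tail in the frame of split_mouth between 0.002 and 0.009 m and angle between shim_tail's own z axis and vertical below 0.1 rad and distance between pick_grip and rest_top below 0.022 m and angle between the x axis of pick_grip and the x axis of rest_top, either way round below 0.12 rad and angle between pick_grip's own z axis and vertical below 0.2 rad).
It fails at once if the pick forces the shim with over 24 N (contact force between pick and shim above 24 N).
It fails at once if the pick leans on the stone, the wedge or the board with over 24 N (contact force between pick and stone above 24 N).
It fails at once if the gripper touches the shim (contact force between the fingers and shim above 0.3 N).
It fails at once if a bystander (lid, square, hammer or a chisel) is moved by over 15 mm (distance of any of granite_lid, steel_square, club_hammer, chisel_narrow, chisel_wide from where it was at the start of the episode above 0.015 m).
It also fails if it takes over 58 s, if anything falls off the work surface, if the arm or the gripper's body presses on something with over 40 N, if the wrist force passes 120 N, or if a joint passes its speed limit or range.

### The arm

A 6-joint arm with a two-finger parallel gripper is mounted at the origin on the work surface. World frame = base frame: x ahead of the robot, y to its left, z up, the work surface at z = 0. Lengths are in m, angles in rad, forces in N, time in s.
With the tool pointing down it reaches from about 0.375 to 0.9 m from the base axis. Payload 3.1 kg.
Tool frame: the origin (TCP) lies midway between the tips of the shut fingers; the grasp point (between the pads) lies manip.grip_depth behind it (manip.grip_depth is the distance from the TCP to the grasp point, in m); z points along the fingers, y is the direction in which the jaws open and shut (so a half turn about z gives the same grasp; the last joint's range is limited). The gripper opens to 85 mm and grips with 20 to 120 N. Pads are 22 mm wide; open, the fingers measure 114 mm over their backs; the gripper's body (76 mm by 85 mm) begins 54 mm behind the grasp point. The pads swing forward as they close: fully open they stand 13 mm farther back than shut.
Start: joints at [-1.308, 0.527, 1.433, -0, 1.181, -0.178], TCP at [0.267, -0.565, 0.231] pointing down, gripper open.
Joint ranges: [-3.08, 3.08], [-0.75, 2.2], [0.22, 2.44], [-1.43, 4.57], [0, 2.65], [-2.85, 2.85]. Speed limits (rad/s): [2.79, 2.79, 3.14, 3.14, 3.14, 3.14].

### API

Orientations are given as a unit quaternion [x, y, z, w].
In Python, from station import manip, vision gives the robot as it stands.
- The arm moves only by the shell command python3 -m crank 'ROWS' [FORCE]. ROWS is JSON, a list of rows, each an object with "grip": the closure, from 0 (fully open) to 1 (shut); "offset": the shift along the tool's x, y, z in mm, a list of three; "angular": the turn, a rotation vector about the tool's x, y, z in degrees, a list of three. A call has 1 to 10 rows; each row is the pose to reach, as a shift and turn from the pose commanded when the call began, along the tool's axes at that moment; what a row does not reach only later rows make up. A row lasts 1/10 s, in which the tool goes at most 50 mm and 8.59 degrees, less where a joint would pass 70% of its speed; a pose out of reach is approached as far as the arm can. A call with a gripper value outside its range is refused whole. The fingers move at their own pace and stop on an object; FORCE is the grip in N (left out, the last holds). Time passes only in rows, so rows that repeat a pose let the fingers close. It gives the time, the measured TCP pose, the force and the opening at its end, in the units of the state.
- manip.sense(): the state, without advancing time (a new reading comes with each control period).
- vision.snapshot(name): name is "scene" or "top"; returns a dict with "pixels" (420x560x3 uint8, red, green, blue), "intrinsics" (3x3 intrinsics, pixels), "R" (3x3) and "t" (3): a world point X has camera coordinates R X + t. Camera axes: x right, y down, z forward; pixel columns grow to the right and rows downward; lengths in m; the calibration is good to about 2 mm. A picture is of the moment at which its call begins. There is no depth.
- manip.sign_off(): hands the job in, once; it reports no verdict.
The state is a dict: "t": time; "q": joint angles; "qd": joint speeds; "tau": joint torques, N m; "tcp_pos": TCP position; "tool_rot": TCP orientation; "force": force on the tool from outside, world axes, zero at the start; "ft_torque": the same for the moment, N m; "finger_gap": opening from 0.0 (shut) to 1.0 (fully open).
Only numpy, scipy, OpenCV 4.12 (cv2) and the standard library are available. Lean on these libraries where they do the work, as an engineer would, in place of code of your own. Each camera call takes 0.05 s, during which the arm holds its last target.

## Working session

There is one attempt and no reset: what is moved stays moved. The work goes in short steps, Python scripts to look and compute and a shell command to move; the robot and the scene stay as the last step left them, time stands still between calls to the robot, and variables do not carry over. Pictures are saved under pics/ and viewed, and the job is handed in when it is done.

```bash
ls; mkdir -p pics; python3 - <<'E'
from station import manip, vision
import cv2
print(manip.sense(), manip.grip_depth)
for n in ("scene","top"):
    s=vision.snapshot(n); cv2.imwrite(f"pics/{n}0.png",s["pixels"][:,:,::-1]); print(n,s["intrinsics"],s["R"],s["t"])
E
```

```text
pics
{'t': 0.0, 'q': array([-1.30850538e+00,  5.28511345e-01,  1.43389759e+00,  4.36827672e-05,
        1.18139506e+00, -1.78487590e-01]), 'qd': array([-0.00106288, -0.00065256, -0.00135227, -0.00016685, -0.00132215,
       -0.00095599]), 'tau': array([-3.82456419e-04, -4.42351985e+01, -1.78028226e+01, -1.35532564e-04,
        8.36666557e-03,  3.28148900e-06]), 'tcp_pos': array([ 0.26650941, -0.56454253,  0.23030736]), 'tool_rot': array([ 9.75813646e-01,  2.18601248e-01, -2.61365797e-05, -1.10554693e-03]), 'force': array([-1.16800664,  0.08273057,  0.19120092]), 'ft_torque': array([ 0.01173905, -0.04623632,  0.01648961]), 'finger_gap': 1.0038668566119242} 0.0187
scene [[397.61274396   0.         281.78709061]
 [  0.         397.61274396 211.73507638]
 [  0.           0.           1.        ]] [[-0.19828857  0.98007528 -0.01157959]
 [ 0.58500105  0.10886162 -0.8036933 ]
 [-0.78641936 -0.16613727 -0.59493108]] [ 0.09688351 -0.25056031  1.57163661]
top [[464.07149519   0.         277.09284174]
 [  0.         464.07149519 201.93905747]
 [  0.           0.           1.        ]] [[ 9.40774941e-04 -9.99847876e-01 -1.74166585e-02]
 [-9.97432115e-01  3.09027141e-04 -7.16175992e-02]
 [ 7.16120866e-02  1.74393106e-02 -9.97280091e-01]] [0.03331913 0.51253642 1.16694375]
```

View pics/scene0.png

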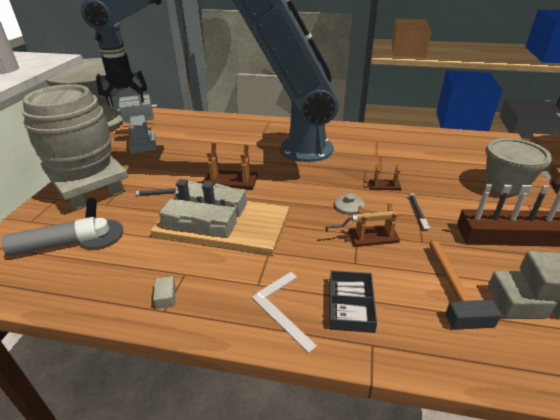

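View pics/top0.png

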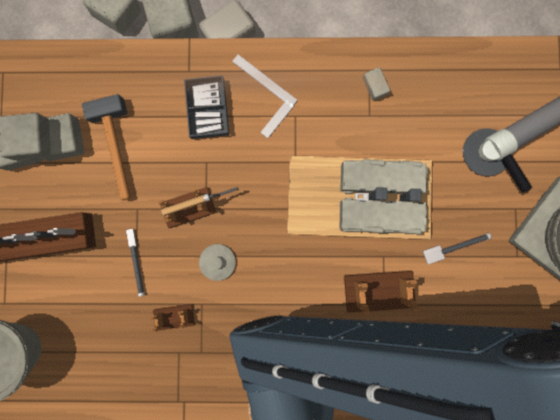

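```bash
python3 - <<'E'
import cv2
a=cv2.imread("pics/top0.png");b=cv2.imread("pics/scene0.png")
cv2.imwrite("pics/c1.png",cv2.resize(a[150:245,280:440],None,fx=5,fy=5,interpolation=cv2.INTER_CUBIC))
cv2.imwrite("pics/c2.png",cv2.resize(a[175:235,140:250],None,fx=7,fy=7,interpolation=cv2.INTER_CUBIC))
cv2.imwrite("pics/c3.png",cv2.resize(b[170:250,140:300],None,fx=5,fy=5,interpolation=cv2.INTER_CUBIC))
cv2.imwrite("pics/c4.png",cv2.resize(b[195:255,315:415],None,fx=7,fy=7,interpolation=cv2.INTER_CUBIC))
E
```

```text
(no output)
```

View pics/c1.png

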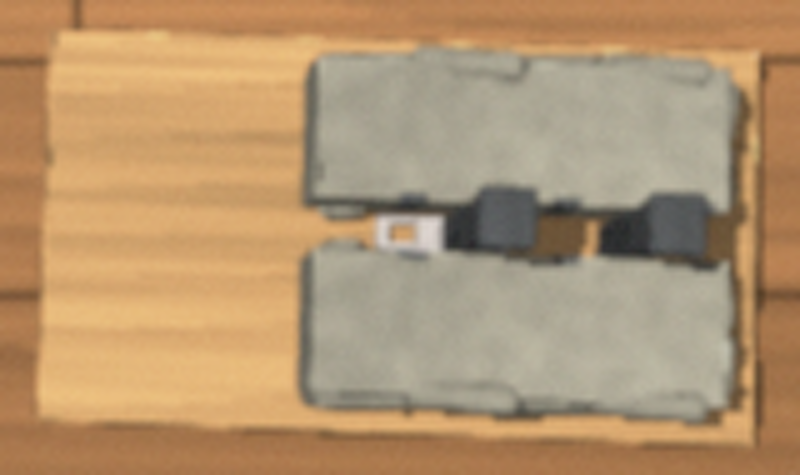

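View pics/c2.png

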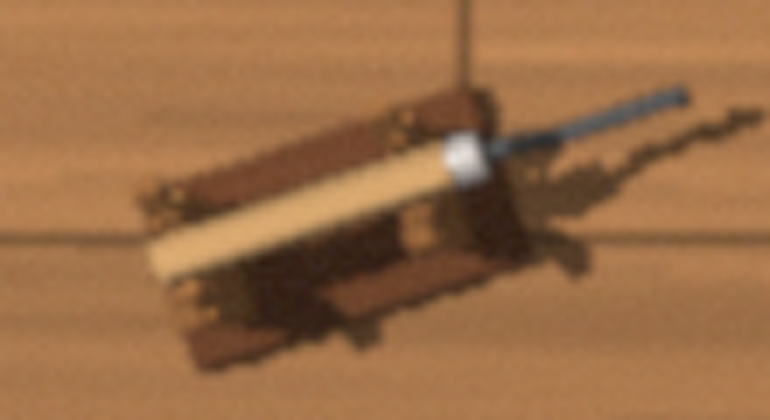

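View pics/c3.png

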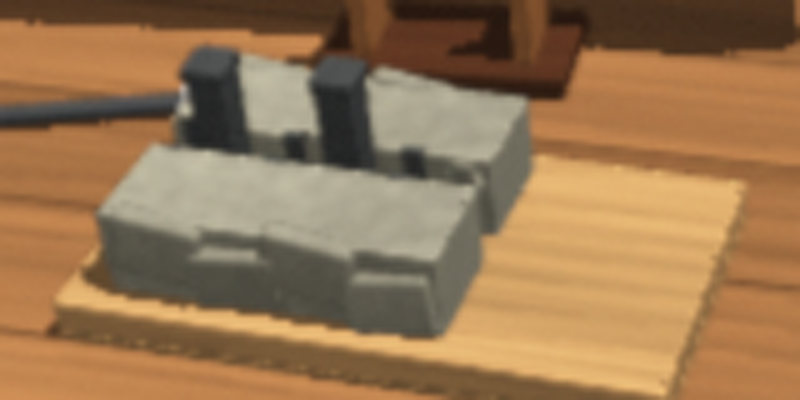

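View pics/c4.png

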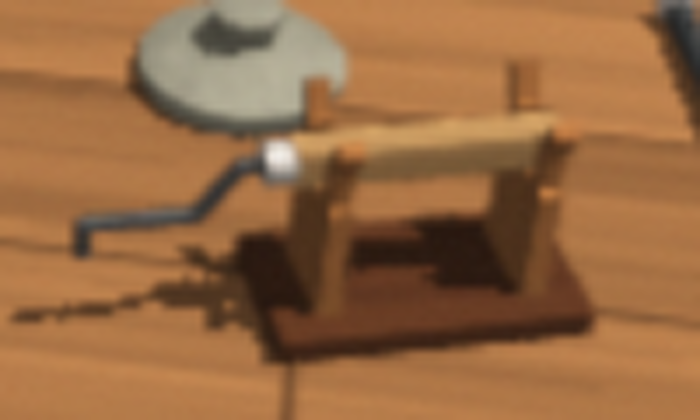

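```bash
cat > h.py <<'E'
import numpy as np, cv2
C={}
C['scene']=(np.array([[397.61274396,0,281.78709061],[0,397.61274396,211.73507638],[0,0,1]]),np.array([[-0.19828857,0.98007528,-0.01157959],[0.58500105,0.10886162,-0.8036933],[-0.78641936,-0.16613727,-0.59493108]]),np.array([0.09688351,-0.25056031,1.57163661]))
C['top']=(np.array([[464.07149519,0,277.09284174],[0,464.07149519,201.93905747],[0,0,1]]),np.array([[9.40774941e-04,-9.99847876e-01,-1.74166585e-02],[-9.97432115e-01,3.09027141e-04,-7.16175992e-02],[7.16120866e-02,1.74393106e-02,-9.97280091e-01]]),np.array([0.03331913,0.51253642,1.16694375]))
def ray(cam,p):
    K,R,t=C[cam]; d=R.T@np.linalg.inv(K)@np.array([p[0],p[1],1.]); return -R.T@t,d
def atz(cam,p,z):
    o,d=ray(cam,p); return o+d*(z-o[2])/d[2]
def proj(cam,X):
    K,R,t=C[cam]; c=K@(R@np.array(X)+t); return c[:2]/c[2]
def tri(pt,ps):
    P=[C[c][0]@np.c_[C[c][1],C[c][2]] for c in('top','scene')]
    X=cv2.triangulatePoints(P[0],P[1],np.array(pt,float),np.array(ps,float)).ravel();X=X[:3]/X[3]
    return X, [np.linalg.norm(proj('top',X)-pt),np.linalg.norm(proj('scene',X)-ps)]
def cr(p,o,s): return (p[0]+.5)/s-.5+o[0],(p[1]+.5)/s-.5+o[1]
E
python3 - <<'E'
from h import *
np.set_printoptions(precision=4,suppress=True)
T=lambda x,y:cr((x,y),(280,150),5); S=lambda x,y:cr((x,y),(140,170),5)
T2=lambda x,y:cr((x,y),(140,175),7); S2=lambda x,y:cr((x,y),(315,195),7)
for n,a,b in [("boardF+x",T(57,32),S(675,396)),("boardF-x",T(38,417),S(745,182)),("outer+x top",T(315,60),S(435,262)),("inner+x",T(308,203),S(480,188)),("outer-x",T(303,405),S(527,98)),
 ("pick butt top mid",T2(160,262),S2(555,117)),("ferrule front",T2(490,158),S2(268,158)),("toe corner",T2(682,97),S2(78,222))]:
    print(n,*tri(a,b))
for z in (.015,.02,.025): print(z,*[atz('top',T(*p),z) for p in [(57,32),(38,417),(760,50),(752,443)]])
for z in (.07,.075,.08): print(z,*[atz('top',T(*p),z) for p in [(315,60),(308,203),(305,252),(303,405)]])
E
```

```text
boardF+x [0.6292 0.0025 0.0236] [np.float64(1.8507347255999054), np.float64(2.421425249156174)]
boardF-x [0.4331 0.0088 0.0265] [np.float64(0.4279197463398914), np.float64(0.4821465205543747)]
outer+x top [ 0.6066 -0.1268  0.0783] [np.float64(0.073409177004107), np.float64(0.09088096478583049)]
inner+x [ 0.5367 -0.1228  0.0782] [np.float64(0.08681511891094305), np.float64(0.10179589658813243)]
outer-x [ 0.4392 -0.121   0.0762] [np.float64(0.43877897524077025), np.float64(0.4785371271658393)]
pick butt top mid [0.4835 0.3114 0.0835] [np.float64(0.5947375793532996), np.float64(0.7095288973148819)]
ferrule front [0.52   0.2006 0.0751] [np.float64(1.331431994741685), np.float64(1.6129705384941266)]
toe corner [0.5438 0.1336 0.0524] [np.float64(0.32372672032471894), np.float64(0.3994124138828324)]
0.015 [ 0.6316 -0.0022  0.015 ] [0.4334 0.0077 0.015 ] [ 0.6215 -0.3627  0.015 ] [ 0.4205 -0.3541  0.015 ]
0.02 [ 0.6307 -0.0022  0.02  ] [0.4334 0.0077 0.02  ] [ 0.6207 -0.3611  0.02  ] [ 0.4206 -0.3525  0.02  ]
0.025 [ 0.6299 -0.0021  0.025 ] [0.4333 0.0077 0.025 ] [ 0.6199 -0.3595  0.025 ] [ 0.4206 -0.351   0.025 ]
0.07 [ 0.608 -0.128  0.07 ] [ 0.5375 -0.124   0.07  ] [ 0.5135 -0.1223  0.07  ] [ 0.439  -0.1207  0.07  ]
0.075 [ 0.6072 -0.1274  0.075 ] [ 0.5371 -0.1234  0.075 ] [ 0.5132 -0.1217  0.075 ] [ 0.439  -0.1201  0.075 ]
0.08 [ 0.6064 -0.1268  0.08  ] [ 0.5366 -0.1228  0.08  ] [ 0.5128 -0.1211  0.08  ] [ 0.4389 -0.1195  0.08  ]
```

```bash
python3 - <<'E'
from h import *
np.set_printoptions(precision=4,suppress=True)
T2=lambda x,y:cr((x,y),(140,175),7); S2=lambda x,y:cr((x,y),(315,195),7)
b=atz('top',T2(157,262),.084); f=atz('top',T2(487,157),.084); t=atz('top',T2(688,95),.0565)
print(b,f,t)
for p,q in((b,f),(b,t)): d=(q-p)[:2]; print(np.linalg.norm(d),np.degrees(np.arctan2(d[1],d[0])))
d=(t-b)[:2];d/=np.linalg.norm(d); c=t[:2]-d*.138; print('grip from toe',c,'from butt',b[:2]+.055*d)
# rest base corners z~?  posts
for p in [(90+50,200),(207,370),(490,90),(530,260)]: print(atz('top',T2(*p),.012))
c3=np.r_[c,.075]; e=np.r_[d,0]
for X in (c3-e*.055+[0,0,.009],c3+e*.055,c3+e*.135-[0,0,.038]): print(proj('scene',X),'crop',(proj('scene',X)-[315,195]+.5)*7-.5, 'top', (proj('top',X)-[140,175]+.5)*7-.5)
E
```

```text
[0.4835 0.3109 0.084 ] [0.5199 0.1969 0.084 ] [0.5442 0.1303 0.0565]
0.11965681465847458 -72.30478435609955
0.19058558381098273 -71.43995754018457
grip from toe [0.5002 0.2611] from butt [0.501  0.2588]
[0.51   0.3369 0.012 ]
[0.4474 0.311  0.012 ]
[0.5506 0.208  0.012 ]
[0.4879 0.1925 0.012 ]
[393.8352 211.162 ] crop [554.8462 116.1338] top [150.3683 264.2199]
[354.3825 217.1554] crop [278.6775 158.0878] top [456.8161 165.2147]
[324.8559 230.5163] crop [ 71.9913 251.6142] top [685.6086 103.1192]
```

```bash
python3 - <<'E'
import cv2
from station import vision
import numpy as np
ims=[vision.snapshot("top")["pixels"].astype(float)]
a=ims[0][:,:,::-1]
c=cv2.resize(a[182:206,335:380],None,fx=17,fy=17,interpolation=cv2.INTER_CUBIC)
cv2.imwrite("pics/d1.png",np.clip(c,0,255))
E
```

```text
[ WARN:0@1.069] global loadsave.cpp:1063 imwrite_ Unsupported depth image for selected encoder is fallbacked to CV_8U.
```

View pics/d1.png

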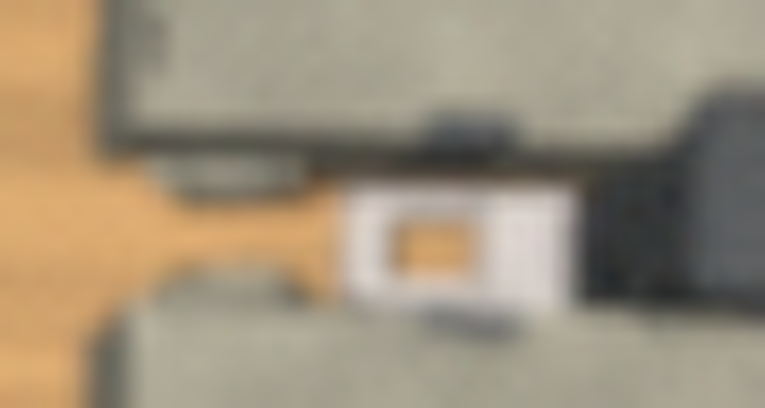

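```bash
python3 - <<'E'
from h import *
np.set_printoptions(precision=4,suppress=True)
D=lambda x,y:cr((x,y),(335,182),17)
B=.0225
print('cam',-C['top'][1].T@C['top'][2])
for n,p,z in [("front+x top",(125,135),B+.055),("inner -x top",(115,305),B+.055),("inner+x top far",(660,150),B+.055),("inner-x far",(660,312),B+.055),
 ("shimF+x",(342,188),B+.006),("shimF-x",(342,303),B+.006),("slot fl",(390,212),B+.006),("slot fr",(390,280),B+.006),("slot bl",(487,212),B+.006),("slot br",(487,280),B+.006),
 ("nib+ edge l",(180,195),B+.022),("nib+ edge r",(290,190),B+.022),("nib- l",(185,270),B+.05),("nib- r",(285,270),B+.05)]:
    print(n,atz('top',D(*p),z))
# fit split frame
u=np.array([-.037,-1.]);u/=np.linalg.norm(u)
v=np.array([-u[1],u[0]])
m=np.array([.525,-.122])
for s in (1,-1):
  for z0,z1 in((0,.022),(.03,.052)):
    P=[np.r_[m+u*a+v*s*o,B+z1] for a,o in((.009,.012),(.009,.007),(.021,.007),(.021,.012))]
    print(s,z0,[((proj('top',x)-[335,182]+.5)*17-.5).round() for x in P], ((proj('top',np.r_[P[1][:2],B+z0])-[335,182]+.5)*17-.5).round())
E
```

```text
cam [0.4276 0.0128 1.2011]
front+x top [ 0.5386 -0.1248  0.0775]
inner -x top [ 0.5142 -0.1231  0.0775]
inner+x top far [ 0.5364 -0.2008  0.0775]
inner-x far [ 0.5132 -0.2005  0.0775]
shimF+x [ 0.5355 -0.1629  0.0285]
shimF-x [ 0.5183 -0.1627  0.0285]
slot fl [ 0.5319 -0.17    0.0285]
slot fr [ 0.5217 -0.1699  0.0285]
slot bl [ 0.5319 -0.1844  0.0285]
slot br [ 0.5217 -0.1842  0.0285]
nib+ edge l [ 0.533  -0.1368  0.0445]
nib+ edge r [ 0.5337 -0.1529  0.0445]
nib- l [ 0.5197 -0.1338  0.0725]
nib- r [ 0.5196 -0.148   0.0725]
1 0 [array([143., 170.]), array([142., 204.]), array([224., 207.]), array([225., 173.])] [124. 217.]
1 0.03 [array([169., 150.]), array([168., 185.]), array([253., 188.]), array([253., 153.])] [149. 199.]
-1 0 [array([139., 333.]), array([140., 299.]), array([222., 302.]), array([221., 336.])] [122. 310.]
-1 0.03 [array([165., 318.]), array([166., 283.]), array([250., 286.]), array([249., 321.])] [147. 295.]
```

```bash
cat >> h.py <<'E'
def st():
    from station import manip
    from scipy.spatial.transform import Rotation as R
    s=manip.sense(); M=R.from_quat(s['tool_rot']).as_matrix()
    print('t',round(s['t'],2),'tcp',(s['tcp_pos']*1000).round(1),'yaw',np.degrees(np.arctan2(M[1,0],M[0,0])).round(2),'zax',M[:,2].round(4),'F',s['force'].round(2),'T',s['ft_torque'].round(2),'gap',round(s['finger_gap'],3))
    return s,M
def to(p,yaw):
    "rows needed for world target (m) & yaw, tool down"
    from scipy.spatial.transform import Rotation as R
    s,M=st(); a=np.radians(yaw)
    N=np.array([[np.cos(a),np.sin(a),0],[np.sin(a),-np.cos(a),0],[0,0,-1]])
    print('offset',(M.T@(np.array(p)-s['tcp_pos'])*1000).round(1),'ang',np.degrees(R.from_matrix(M.T@N).as_rotvec()).round(2))
E
python3 -m crank '[{"grip":0,"offset":[281,-323,0],"angular":[0,0,-42]},{"grip":0,"offset":[281,-323,0],"angular":[0,0,-42]},{"grip":0,"offset":[281,-323,0],"angular":[0,0,-42]},{"grip":0,"offset":[281,-323,0],"angular":[0,0,-42]},{"grip":0,"offset":[281,-323,0],"angular":[0,0,-42]},{"grip":0,"offset":[281,-323,0],"angular":[0,0,-42]},{"grip":0,"offset":[281,-323,0],"angular":[0,0,-42]},{"grip":0,"offset":[281,-323,0],"angular":[0,0,-42]},{"grip":0,"offset":[281,-323,0],"angular":[0,0,-42]},{"grip":0,"offset":[281,-323,0],"angular":[0,0,-42]}]' 60
python3 -c "
from h import *
to((.5,.26,.16),108.2)"
```

```text
t: 1.15
tcp_pos: [0.3825, -0.1495, 0.2312]
tool_rot: [0.831, 0.556, -0.0, -0.001]
force: [0.1, -0.3, -0.8]
finger_gap: 1.003
t 1.15 tcp [ 382.5 -149.5  231.2] yaw 67.55 zax [-0.0012  0.0018 -1.    ] F [ 0.06 -0.25 -0.81] T [-0.03  0.03 -0.01] gap 1.003
offset [423.2 -47.7  71.8] ang [ -0.08  -0.1  -40.65]
```

```bash
python3 -m crank '[{"grip":0,"offset":[423,-48,40],"angular":[0,0,-40.7]},{"grip":0,"offset":[423,-48,40],"angular":[0,0,-40.7]},{"grip":0,"offset":[423,-48,40],"angular":[0,0,-40.7]},{"grip":0,"offset":[423,-48,40],"angular":[0,0,-40.7]},{"grip":0,"offset":[423,-48,40],"angular":[0,0,-40.7]},{"grip":0,"offset":[423,-48,40],"angular":[0,0,-40.7]},{"grip":0,"offset":[423,-48,60],"angular":[0,0,-40.7]},{"grip":0,"offset":[423,-48,72],"angular":[0,0,-40.7]},{"grip":0,"offset":[423,-48,72],"angular":[0,0,-40.7]},{"grip":0,"offset":[423,-48,72],"angular":[0,0,-40.7]}]'
python3 - <<'E'
from h import *
from station import vision
to((.5,.26,.0575),108.2)
for n in ("scene","top"):
    s=vision.snapshot(n)["pixels"][:,:,::-1]
    s=s[110:270,300:480] if n=="scene" else s[130:290,100:280]
    cv2.imwrite(f"pics/e_{n}.png",cv2.resize(s,None,fx=4,fy=3.7 if 0 else 4,interpolation=cv2.INTER_CUBIC)[:600])
E
```

```text
t: 2.15
tcp_pos: [0.5033, 0.258, 0.1572]
tool_rot: [0.587, 0.81, -0.0, -0.0]
force: [-0.7, -0.2, 0.4]
finger_gap: 1.0
t 2.15 tcp [503.3 258.  157.2] yaw 108.16 zax [-7.e-04  3.e-04 -1.e+00] F [-0.7  -0.24  0.4 ] T [-0.02 -0.01  0.01] gap 1.0
offset [ 2.9 -2.5 99.7] ang [-0.03 -0.03 -0.04]
```

View pics/e_scene.png

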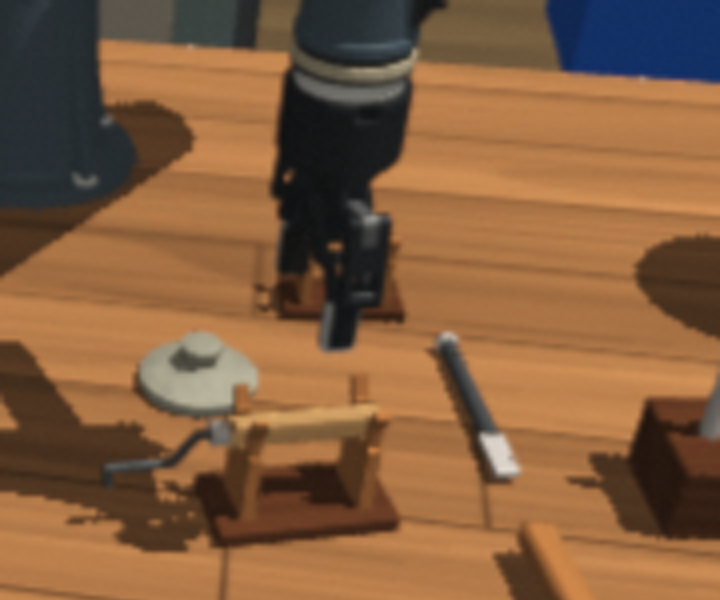

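View pics/e_top.png

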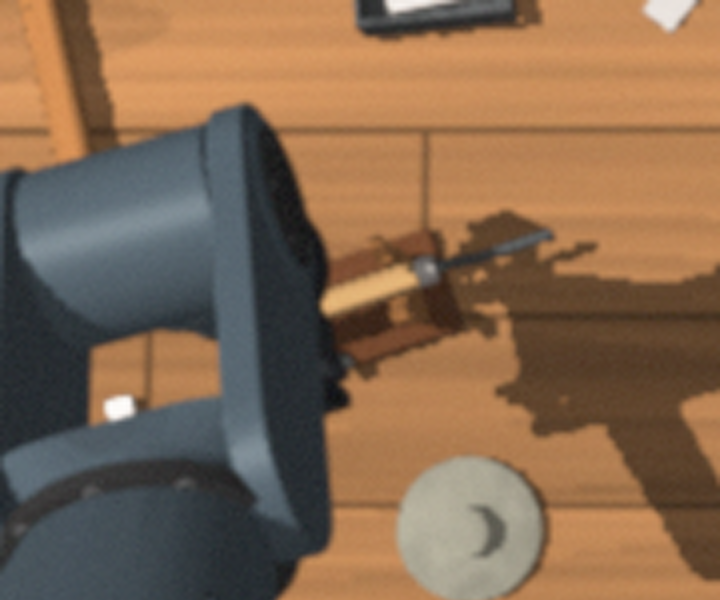

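```bash
python3 -m crank '[{"grip":0,"offset":[0,0,25],"angular":[0,0,0]},{"grip":0,"offset":[0,0,50],"angular":[0,0,0]},{"grip":0,"offset":[0,0,50],"angular":[0,0,0]},{"grip":0,"offset":[0,0,50],"angular":[0,0,0]}]'
python3 -c "
from h import *
to((.5,.26,.0575),108.2)"
```

```text
t: 2.65
tcp_pos: [0.5026, 0.254, 0.1098]
tool_rot: [0.589, 0.808, -0.0, -0.0]
force: [0.3, -0.6, 0.8]
finger_gap: 0.997
t 2.65 tcp [502.6 254.  109.8] yaw 107.85 zax [-4.e-04 -4.e-04 -1.e+00] F [ 0.26 -0.59  0.8 ] T [ 0.   -0.02 -0.  ] gap 0.997
offset [ 6.5 -0.6 52.3] ang [-0.03  0.01 -0.35]
```

```bash
python3 -m crank '[{"grip":0,"offset":[6.5,-0.6,15],"angular":[0,0,-0.4]},{"grip":0,"offset":[6.5,-0.6,35],"angular":[0,0,-0.4]},{"grip":0,"offset":[6.5,-0.6,52],"angular":[0,0,-0.4]},{"grip":0,"offset":[6.5,-0.6,52],"angular":[0,0,-0.4]},{"grip":0,"offset":[6.5,-0.6,52],"angular":[0,0,-0.4]}]'
python3 - <<'E'
from h import *
from station import vision
to((.5,.26,.0575),108.2)
s=vision.snapshot("scene")["pixels"][:,:,::-1]
cv2.imwrite(f"pics/f.png",cv2.resize(s[170:270,310:430],None,fx=6,fy=6,interpolation=cv2.INTER_CUBIC)[:600])
E
```

```text
t: 3.15
tcp_pos: [0.5007, 0.2612, 0.0586]
tool_rot: [0.586, 0.811, 0.001, 0.001]
force: [0.3, 0.4, 0.0]
finger_gap: 0.997
t 3.15 tcp [500.7 261.2  58.6] yaw 108.32 zax [ 1.9e-03  5.0e-04 -1.0e+00] F [0.35 0.43 0.04] T [ 0.04 -0.03 -0.  ] gap 0.997
offset [-1.  -1.1  1.1] ang [0.11 0.01 0.12]
```

View pics/f.png

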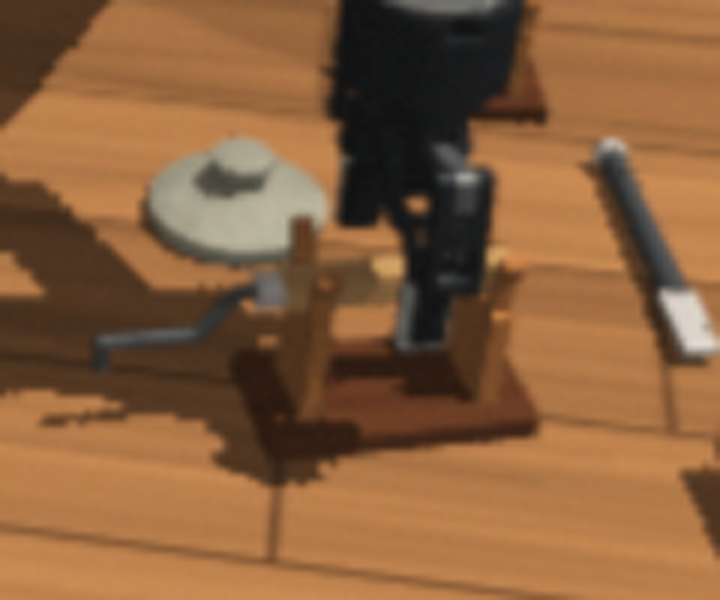

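```bash
python3 -m crank '[{"grip":1,"offset":[0,0,0],"angular":[0,0,0]},{"grip":1,"offset":[0,0,0],"angular":[0,0,0]},{"grip":1,"offset":[0,0,0],"angular":[0,0,0]},{"grip":1,"offset":[0,0,0],"angular":[0,0,0]},{"grip":1,"offset":[0,0,0],"angular":[0,0,0]},{"grip":1,"offset":[0,0,0],"angular":[0,0,0]},{"grip":1,"offset":[0,0,0],"angular":[0,0,0]}]' 90
python3 -c "
from h import *
st()"
```

```text
t: 3.9
tcp_pos: [0.5002, 0.2617, 0.0578]
tool_rot: [0.585, 0.811, 0.0, 0.0]
force: [-0.3, -0.2, 4.3]
finger_gap: 0.169
t 3.9 tcp [500.2 261.7  57.8] yaw 108.37 zax [ 1.2e-03  3.0e-04 -1.0e+00] F [-0.31 -0.22  4.29] T [0.03 0.04 0.05] gap 0.169
```

```bash
python3 -m crank '[{"grip":1,"offset":[0,0,-15],"angular":[0,0,0]},{"grip":1,"offset":[0,0,-40],"angular":[0,0,0]},{"grip":1,"offset":[0,0,-75],"angular":[0,0,0]},{"grip":1,"offset":[0,0,-100],"angular":[0,0,0]},{"grip":1,"offset":[0,0,-100],"angular":[0,0,0]},{"grip":1,"offset":[0,0,-100],"angular":[0,0,0]}]'
python3 - <<'E'
from h import *
from station import vision
to((.531,-.042,.125),88.3)
for n in ("scene","top"):
    s=vision.snapshot(n)["pixels"][:,:,::-1]
    s=s[110:260,290:470] if n=="scene" else s[150:250,140:260]
    cv2.imwrite(f"pics/g_{n}.png",cv2.resize(s,None,fx=4 if n=="scene" else 6,fy=4 if n=="scene" else 6,interpolation=cv2.INTER_CUBIC))
E
```

```text
t: 4.5
tcp_pos: [0.4991, 0.2613, 0.1568]
tool_rot: [0.585, 0.811, -0.0, -0.0]
force: [0.2, 0.1, -1.0]
finger_gap: 0.169
t 4.5 tcp [499.1 261.3 156.8] yaw 108.35 zax [-8.e-04 -2.e-04 -1.e+00] F [ 0.21  0.11 -0.95] T [ 0.03 -0.02  0.01] gap 0.169
offset [-297.9  -65.2   31.9] ang [-0.05  0.   20.05]
```

View pics/g_scene.png

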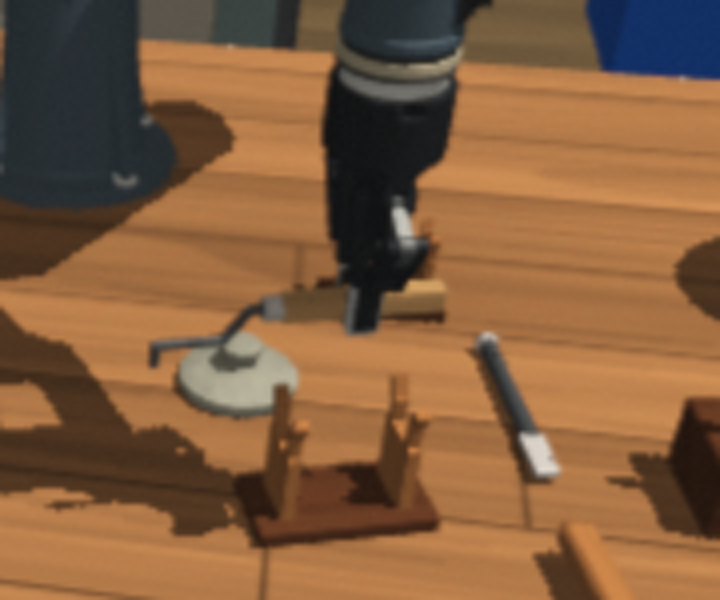

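View pics/g_top.png

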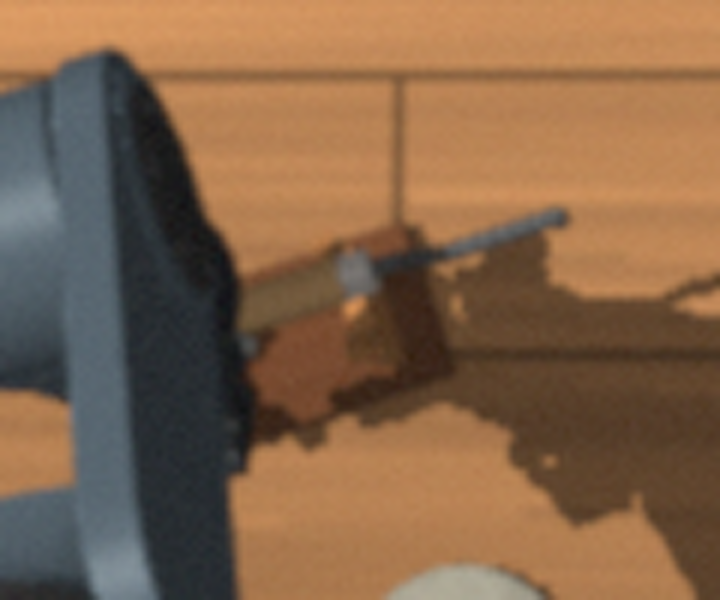

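```bash
python3 -m crank '[{"grip":1,"offset":[-40,-9,0],"angular":[0,0,3]},{"grip":1,"offset":[-85,-19,0],"angular":[0,0,6]},{"grip":1,"offset":[-130,-29,0],"angular":[0,0,9]},{"grip":1,"offset":[-175,-38,0],"angular":[0,0,12]},{"grip":1,"offset":[-220,-48,0],"angular":[0,0,15]},{"grip":1,"offset":[-260,-57,0],"angular":[0,0,18]},{"grip":1,"offset":[-298,-65,10],"angular":[0,0,20]},{"grip":1,"offset":[-298,-65,25],"angular":[0,0,20]},{"grip":1,"offset":[-298,-65,32],"angular":[0,0,20]},{"grip":1,"offset":[-298,-65,32],"angular":[0,0,20]}]'
python3 - <<'E'
from h import *
from station import vision
to((.531,-.042,.125),88.3)
for n in ("scene","top"):
    s=vision.snapshot(n)["pixels"][:,:,::-1]
    s=s[120:260,140:320] if n=="scene" else s[165:225,320:400]
    k=4 if n=="scene" else 10
    cv2.imwrite(f"pics/h_{n}.png",cv2.resize(s,None,fx=k,fy=k,interpolation=cv2.INTER_CUBIC))
E
```

```text
t: 5.6
tcp_pos: [0.5298, -0.0411, 0.1231]
tool_rot: [0.717, 0.697, -0.001, -0.003]
force: [0.2, 0.1, -1.8]
finger_gap: 0.17
t 5.6 tcp [529.8 -41.1 123.1] yaw 88.35 zax [-0.0058  0.0019 -1.    ] F [ 0.19  0.06 -1.79] T [0.05 0.04 0.  ] gap 0.17
offset [-0.8  1.2 -2. ] ang [-0.33 -0.1   0.05]
```

View pics/h_scene.png

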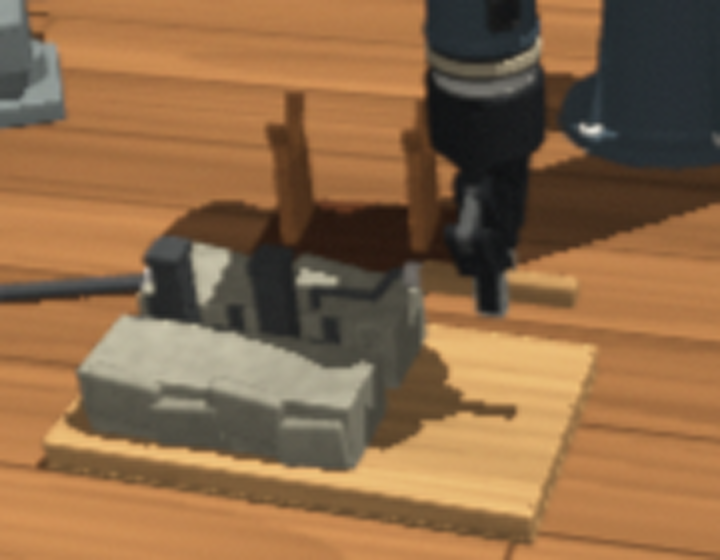

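View pics/h_top.png

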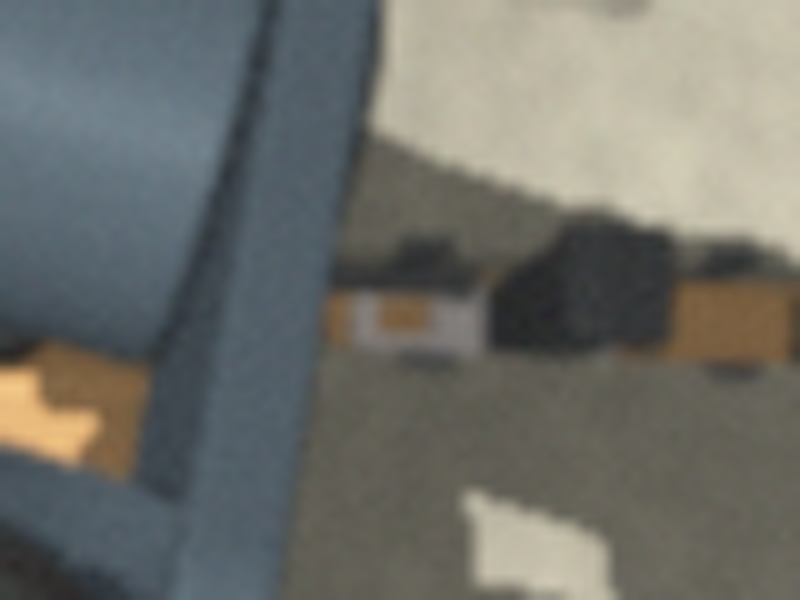

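```bash
python3 - <<'E'
from h import *
np.set_printoptions(precision=4,suppress=True)
u=np.array([np.cos(np.radians(-91.7)),np.sin(np.radians(-91.7))])
c=np.array([.5298,-.0411]); zt=.1231-.0208
for a,h in((.09,.0195),(.135,.0195),(.135,0),(.138,.0195)):
  X=np.r_[c+u*a,zt+h]; print(a,h,X,'top crop',(proj('top',X)-[320,165]+.5)*10-.5,'scene crop',(proj('scene',X)-[140,120]+.5)*4-.5)
from station import vision
s=vision.snapshot("top")["pixels"][:,:,::-1]
cv2.imwrite("pics/h2.png",cv2.resize(s[180:206,348:382],None,fx=22,fy=22,interpolation=cv2.INTER_CUBIC))
s=vision.snapshot("scene")["pixels"][:,:,::-1]
cv2.imwrite("pics/h3.png",cv2.resize(s[175:215,195:255],None,fx=12,fy=12,interpolation=cv2.INTER_CUBIC))
E
```

```text
0.09 0.0195 [ 0.5271 -0.1311  0.1218] top crop [274.0832 279.4244] scene crop [370.9928 290.3181]
0.135 0.0195 [ 0.5258 -0.176   0.1218] top crop [467.8853 285.009 ] scene crop [309.9951 282.8162]
0.135 0 [ 0.5258 -0.176   0.1023] top crop [453.5339 292.4755] scene crop [312.9776 305.824 ]
0.138 0.0195 [ 0.5257 -0.179   0.1218] top crop [480.8167 285.3816] scene crop [305.9618 282.3201]
```

View pics/h2.png

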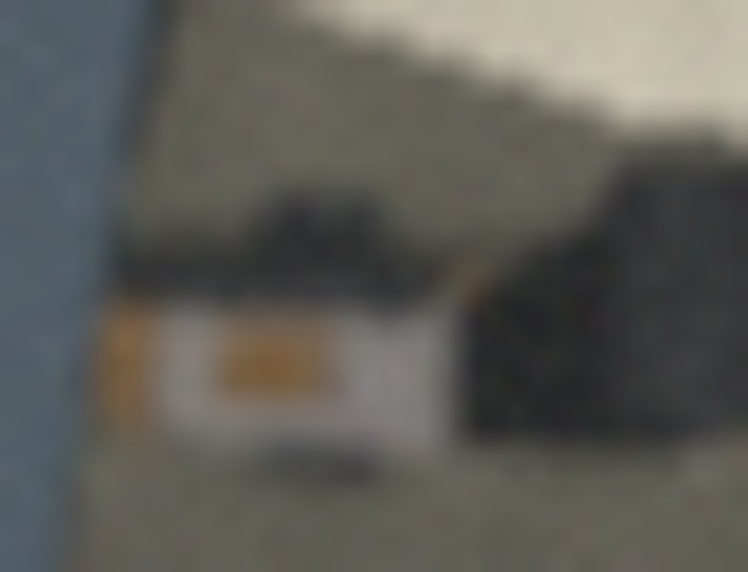

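View pics/h3.png

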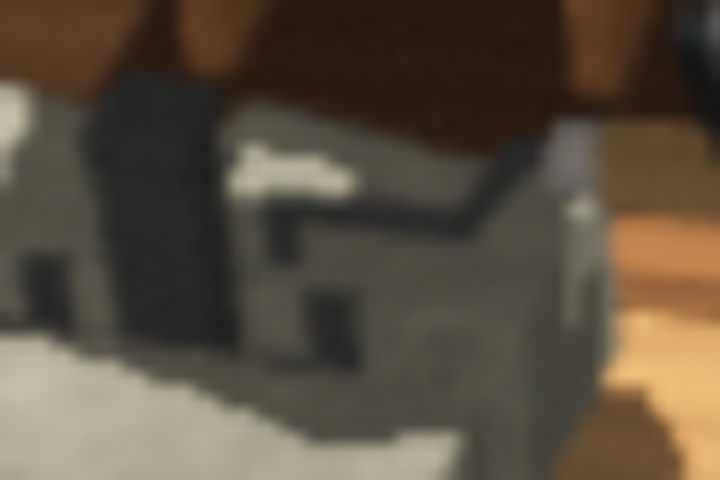

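```bash
python3 - <<'E'
from h import *
np.set_printoptions(precision=4,suppress=True)
H2=lambda x,y:cr((x,y),(348,180),22);H3=lambda x,y:cr((x,y),(195,175),12)
print(tri(H2(386,268),H3(285,207)))
print(atz('top',H2(386,268),.1218),atz('top',H2(200,268),.1218))
print('scene bottom',atz('scene',H3(285,262),.1023))
print('slot',atz('top',H2(276,361),.0285))
a=cv2.imread('pics/h2.png').astype(int).sum(2)/3
for x in (180,200,225,400,420): print(x,a[200:340:6,x].astype(int))
for y in(265,275,285): print(y,a[y,360:480:6].astype(int))
E
```

```text
(array([ 0.529 , -0.1728,  0.1195]), [np.float64(0.3128237951575744), np.float64(0.3566864903672731)])
[ 0.5289 -0.1731  0.1218] [ 0.529  -0.1535  0.1218]
scene bottom [ 0.527  -0.1744  0.1023]
slot [ 0.527  -0.1765  0.0285]
180 [ 89  86  82  79  75  71  67  64  62  58  56  53  53  55  57  62  70  80
  89  98 108 114 117 119]
200 [ 89  87  83  79  76  71  67  63  61  57  55  54  54  57  60  63  71  80
  89  98 107 114 117 120]
225 [ 90  88  85  83  80  76  70  66  61  57  54  53  54  54  55  57  63  71
  79  88  97 103 106 108]
400 [ 87  86  83  80  77  74  69  65  62  58  56  56  56  55  54  54  58  65
  73  82  93 102 109 115]
420 [ 91  89  87  86  84  81  77  72  68  63  59  57  56  56  57  59  65  73
  81  90 100 108 113 117]
265 [51 50 50 50 51 53 54 56 58 58 57 57 59 61 64 67 70 72 74 75]
275 [55 53 52 50 50 51 54 56 58 58 56 56 58 62 65 69 72 74 74 74]
285 [56 55 53 52 51 51 52 54 56 57 57 59 62 66 70 73 74 74 72 69]
```

```bash
python3 -m crank '[{"grip":1,"offset":[-3,-1.2,0],"angular":[-0.3,0,0]},{"grip":1,"offset":[-3,-1.2,0],"angular":[-0.3,0,0]},{"grip":1,"offset":[-3,-1.2,15],"angular":[-0.3,0,0]},{"grip":1,"offset":[-3,-1.2,30],"angular":[-0.3,0,0]},{"grip":1,"offset":[-3,-1.2,40],"angular":[-0.3,0,0]},{"grip":1,"offset":[-3,-1.2,50],"angular":[-0.3,0,0]},{"grip":1,"offset":[-3,-1.2,55],"angular":[-0.3,0,0]},{"grip":1,"offset":[-3,-1.2,55],"angular":[-0.3,0,0]},{"grip":1,"offset":[-3,-1.2,55],"angular":[-0.3,0,0]}]'
python3 - <<'E'
from h import *
from station import vision
st()
s=vision.snapshot("top")["pixels"][:,:,::-1]
cv2.imwrite("pics/i2.png",cv2.resize(s[180:206,340:382],None,fx=18,fy=18,interpolation=cv2.INTER_CUBIC))
s=vision.snapshot("scene")["pixels"][:,:,::-1]
cv2.imwrite("pics/i3.png",cv2.resize(s[175:225,195:275],None,fx=9,fy=9,interpolation=cv2.INTER_CUBIC))
E
```

```text
t: 6.7
tcp_pos: [0.5308, -0.0449, 0.0705]
tool_rot: [0.717, 0.697, 0.002, 0.002]
force: [0.5, 0.0, -1.2]
finger_gap: 0.168
t 6.7 tcp [530.8 -44.9  70.5] yaw 88.36 zax [ 5.6e-03 -3.0e-04 -1.0e+00] F [ 0.47  0.04 -1.2 ] T [-0.01  0.03 -0.05] gap 0.168
```

View pics/i2.png

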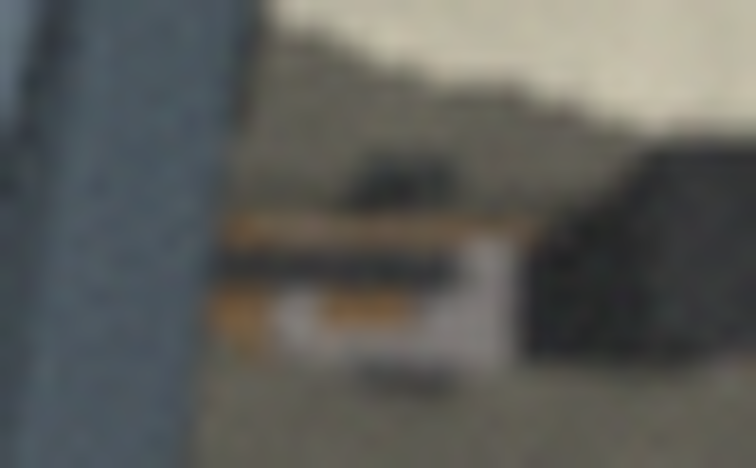

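View pics/i3.png

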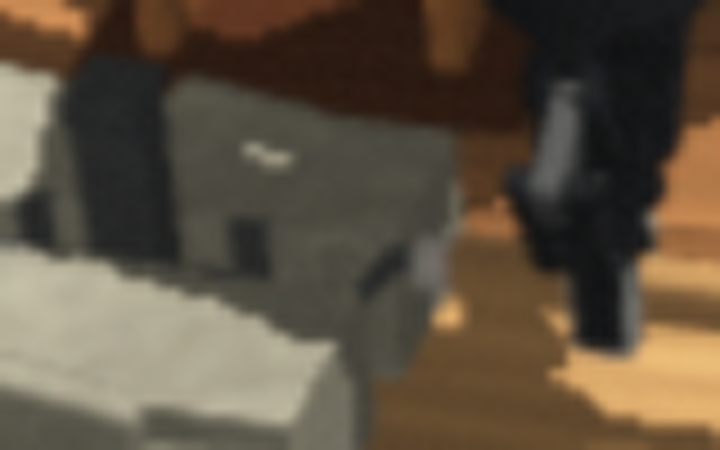

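```bash
python3 - <<'E'
from h import *
np.set_printoptions(precision=4,suppress=True)
I=lambda x,y:cr((x,y),(340,180),18)
a=cv2.imread('pics/i2.png').astype(int).sum(2)/3
for x in (290,330,370,410): print(x,[(y,int(a[y,x])) for y in range(222,312,6)])
print([(x,int(a[266,x])) for x in range(400,500,8)])
for z in(.066,.069): print(z,[atz('top',I(*p),z)[:2] for p in((300,248),(300,285),(430,250),(430,286),(458,266))])
E
```

```text
290 [(222, 89), (228, 89), (234, 87), (240, 82), (246, 74), (252, 66), (258, 59), (264, 56), (270, 55), (276, 60), (282, 70), (288, 81), (294, 93), (300, 106), (306, 113)]
330 [(222, 84), (228, 87), (234, 86), (240, 82), (246, 75), (252, 68), (258, 62), (264, 58), (270, 57), (276, 58), (282, 64), (288, 71), (294, 79), (300, 87), (306, 90)]
370 [(222, 75), (228, 80), (234, 80), (240, 76), (246, 71), (252, 64), (258, 59), (264, 55), (270, 54), (276, 56), (282, 60), (288, 65), (294, 71), (300, 78), (306, 82)]
410 [(222, 78), (228, 82), (234, 82), (240, 79), (246, 75), (252, 70), (258, 64), (264, 59), (270, 55), (276, 55), (282, 59), (288, 65), (294, 73), (300, 81), (306, 87)]
[(400, 55), (408, 57), (416, 58), (424, 60), (432, 58), (440, 61), (448, 70), (456, 81), (464, 96), (472, 106), (480, 116), (488, 120), (496, 116)]
0.066 [array([ 0.5303, -0.161 ]), array([ 0.5252, -0.161 ]), array([ 0.53  , -0.1787]), array([ 0.5251, -0.1786]), array([ 0.5278, -0.1824])]
0.069 [array([ 0.53  , -0.1606]), array([ 0.525 , -0.1605]), array([ 0.5297, -0.1782]), array([ 0.5248, -0.1781]), array([ 0.5275, -0.1819])]
```

```bash
python3 -m crank '[{"grip":1,"offset":[2,-0.5,4],"angular":[0.2,0,0]},{"grip":1,"offset":[2,-0.5,12],"angular":[0.2,0,0]},{"grip":1,"offset":[2,-0.5,18],"angular":[0.2,0,0]},{"grip":1,"offset":[2,-0.5,18],"angular":[0.2,0,0]},{"grip":1,"offset":[2,-0.5,18],"angular":[0.2,0,0]}]'
python3 -c "
from h import *
st()"
python3 -m crank '[{"grip":1,"offset":[0,0,1],"angular":[0,0,0]},{"grip":1,"offset":[0,0,2],"angular":[0,0,0]},{"grip":1,"offset":[0,0,2],"angular":[0,0,0]}]'
python3 -c "
from h import *
st()"
```

```text
t: 7.3
tcp_pos: [0.53, -0.0427, 0.0519]
tool_rot: [0.717, 0.697, 0.0, 0.0]
force: [0.9, 0.2, -1.3]
finger_gap: 0.174
t 7.3 tcp [530.  -42.7  51.9] yaw 88.35 zax [ 9.e-04  2.e-04 -1.e+00] F [ 0.86  0.23 -1.33] T [0.07 0.04 0.04] gap 0.174
t: 7.6
tcp_pos: [0.5303, -0.0428, 0.0503]
tool_rot: [0.717, 0.697, 0.001, 0.001]
force: [-0.3, 0.0, -1.3]
finger_gap: 0.168
t 7.6 tcp [530.3 -42.8  50.3] yaw 88.35 zax [ 1.8e-03 -1.0e-04 -1.0e+00] F [-0.26  0.03 -1.34] T [ 0.07  0.01 -0.  ] gap 0.168
```

```bash
python3 -m crank '[{"grip":1,"offset":[0,0,1],"angular":[0,0,0]},{"grip":1,"offset":[0,0,1.5],"angular":[0,0,0]},{"grip":1,"offset":[0,0,1.5],"angular":[0,0,0]}]'
python3 -c "
from h import *
st()"
python3 -m crank '[{"grip":1,"offset":[0,0,0.7],"angular":[0,0,0]},{"grip":1,"offset":[0,0,1.5],"angular":[0,0,0]},{"grip":1,"offset":[0,0,1.5],"angular":[0,0,0]}]'
python3 - <<'E'
from h import *
from station import vision
st()
s=vision.snapshot("top")["pixels"][:,:,::-1]
cv2.imwrite("pics/j2.png",cv2.resize(s[180:206,340:382],None,fx=18,fy=18,interpolation=cv2.INTER_CUBIC))
E
```

```text
t: 7.9
tcp_pos: [0.5302, -0.0428, 0.0488]
tool_rot: [0.717, 0.697, 0.001, 0.001]
force: [0.0, -0.6, -1.5]
finger_gap: 0.164
t 7.9 tcp [530.2 -42.8  48.8] yaw 88.36 zax [ 0.0016 -0.     -1.    ] F [ 0.04 -0.56 -1.46] T [0.06 0.05 0.01] gap 0.164
t: 8.2
tcp_pos: [0.5303, -0.0427, 0.0474]
tool_rot: [0.717, 0.697, 0.001, 0.001]
force: [-0.2, 0.6, 0.5]
finger_gap: 0.172
t 8.2 tcp [530.3 -42.7  47.4] yaw 88.36 zax [ 1.9e-03 -1.0e-04 -1.0e+00] F [-0.21  0.56  0.55] T [-0.02  0.05 -0.08] gap 0.172
```

View pics/j2.png

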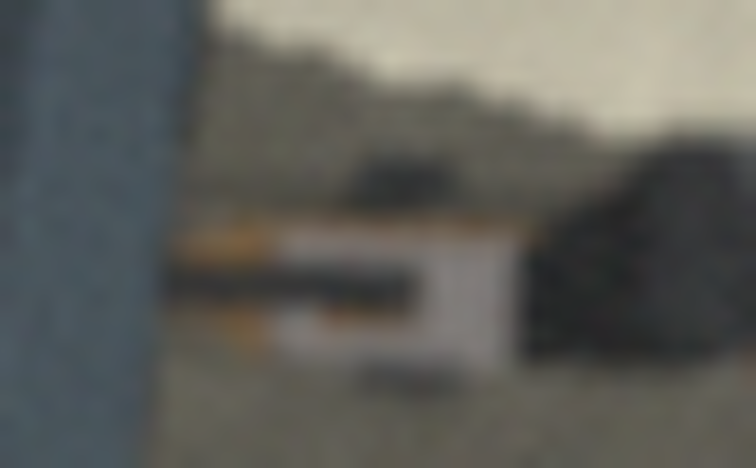

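```bash
python3 -m crank '[{"grip":1,"offset":[0,0,-2],"angular":[0,0,0]},{"grip":1,"offset":[2,-0.8,-2],"angular":[0,0,0]},{"grip":1,"offset":[2,-0.8,-1],"angular":[0,0,0]},{"grip":1,"offset":[2,-0.8,0],"angular":[0,0,0]},{"grip":1,"offset":[2,-0.8,0],"angular":[0,0,0]},{"grip":1,"offset":[2,-0.8,0],"angular":[0,0,0]}]'
python3 -c "
from h import *
st()"
python3 -m crank '[{"grip":1,"offset":[0,0,0.7],"angular":[0,0,0]},{"grip":1,"offset":[0,0,0.7],"angular":[0,0,0]}]'
python3 - <<'E'
from h import *
from station import vision
st()
s=vision.snapshot("top")["pixels"][:,:,::-1]
cv2.imwrite("pics/k2.png",cv2.resize(s[180:206,340:382],None,fx=18,fy=18,interpolation=cv2.INTER_CUBIC))
E
```

```text
t: 8.85
tcp_pos: [0.5294, -0.0406, 0.0474]
tool_rot: [0.717, 0.697, 0.001, 0.001]
force: [-0.0, 1.4, 1.2]
finger_gap: 0.171
t 8.85 tcp [529.4 -40.6  47.4] yaw 88.36 zax [ 1.6e-03  1.0e-04 -1.0e+00] F [-0.02  1.37  1.17] T [ 0.05  0.07 -0.03] gap 0.171
t: 9.05
tcp_pos: [0.5295, -0.0407, 0.0467]
tool_rot: [0.717, 0.697, 0.001, 0.001]
force: [0.4, 1.9, 2.3]
finger_gap: 0.17
t 9.05 tcp [529.5 -40.7  46.7] yaw 88.36 zax [ 0.0019 -0.     -1.    ] F [0.45 1.9  2.33] T [-0.06  0.04 -0.02] gap 0.17
```

View pics/k2.png

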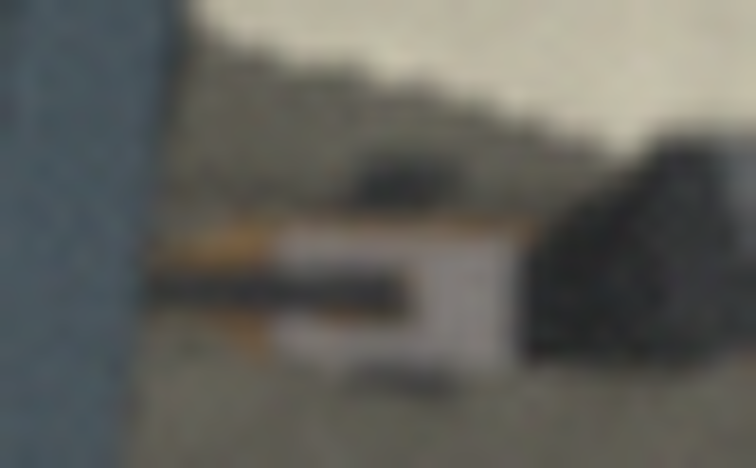

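```bash
python3 -m crank '[{"grip":1,"offset":[0,0,-1],"angular":[0,0,0]},{"grip":1,"offset":[1,0,-1],"angular":[0,0,0]},{"grip":1,"offset":[2,0,-1],"angular":[0,0,0]},{"grip":1,"offset":[3,0,-1],"angular":[0,0,0]},{"grip":1,"offset":[4,0,-1],"angular":[0,0,0]},{"grip":1,"offset":[5,0,-1],"angular":[0,0,0]},{"grip":1,"offset":[5,0,-1],"angular":[0,0,0]}]'
python3 - <<'E'
from h import *
from station import vision
st()
s=vision.snapshot("top")["pixels"][:,:,::-1]
cv2.imwrite("pics/l2.png",cv2.resize(s[180:206,340:382],None,fx=18,fy=18,interpolation=cv2.INTER_CUBIC))
E
```

```text
t: 9.8
tcp_pos: [0.5297, -0.0361, 0.0476]
tool_rot: [0.717, 0.697, 0.0, 0.001]
force: [-0.7, -2.0, -0.9]
finger_gap: 0.169
t 9.8 tcp [529.7 -36.1  47.6] yaw 88.38 zax [ 1.9e-03 -6.0e-04 -1.0e+00] F [-0.74 -2.   -0.93] T [-0.45  0.01  0.02] gap 0.169
```

View pics/l2.png

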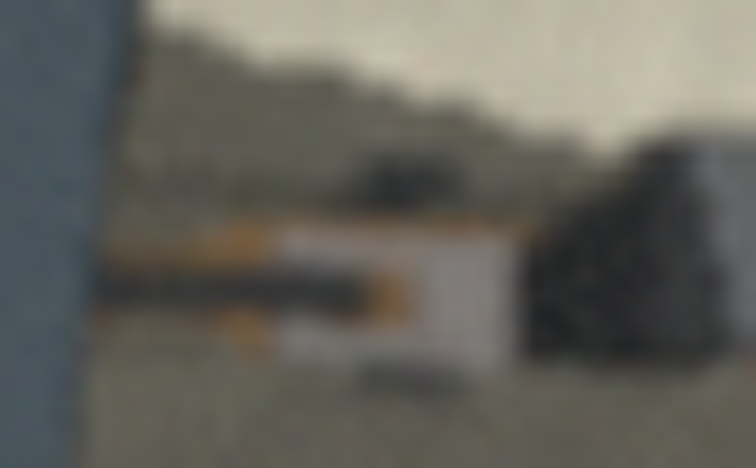

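```bash
python3 -m crank '[{"grip":1,"offset":[1,0,0],"angular":[0,0,0]},{"grip":1,"offset":[2,-0.5,0],"angular":[0,0,0]},{"grip":1,"offset":[3,-1,0],"angular":[0,0,0]},{"grip":1,"offset":[4,-1.5,0],"angular":[0,0,0]},{"grip":1,"offset":[5,-2,0],"angular":[0,0,0]},{"grip":1,"offset":[6,-2.5,0],"angular":[0,0,0]}]'
python3 - <<'E'
from h import *
from station import vision
st()
s=vision.snapshot("top")["pixels"][:,:,::-1]
cv2.imwrite("pics/m2.png",cv2.resize(s[180:206,340:382],None,fx=18,fy=18,interpolation=cv2.INTER_CUBIC))
E
```

```text
t: 10.45
tcp_pos: [0.5274, -0.0297, 0.0476]
tool_rot: [0.717, 0.697, 0.001, 0.001]
force: [-0.8, -4.2, -1.3]
finger_gap: 0.169
t 10.45 tcp [527.4 -29.7  47.6] yaw 88.37 zax [ 2.1e-03 -2.0e-04 -1.0e+00] F [-0.76 -4.21 -1.26] T [-0.72 -0.06  0.12] gap 0.169
```

View pics/m2.png

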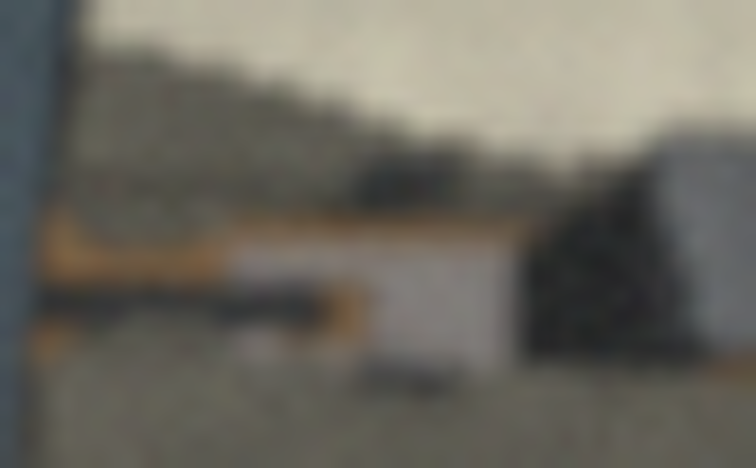

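```bash
python3 -m crank '[{"grip":1,"offset":[1,-0.6,0],"angular":[0,0,0]},{"grip":1,"offset":[2,-1.2,0],"angular":[0,0,0]},{"grip":1,"offset":[3,-1.8,0],"angular":[0,0,0]},{"grip":1,"offset":[4,-2.4,0],"angular":[0,0,0]}]'
python3 - <<'E'
from h import *
from station import vision
st()
s=vision.snapshot("top")["pixels"][:,:,::-1]
cv2.imwrite("pics/n2.png",cv2.resize(s[180:206,335:377],None,fx=18,fy=18,interpolation=cv2.INTER_CUBIC))
E
```

```text
t: 10.9
tcp_pos: [0.5255, -0.0257, 0.0477]
tool_rot: [0.717, 0.697, 0.001, 0.001]
force: [1.7, -4.1, -2.2]
finger_gap: 0.168
t 10.9 tcp [525.5 -25.7  47.7] yaw 88.39 zax [ 2.8e-03 -5.0e-04 -1.0e+00] F [ 1.67 -4.14 -2.23] T [-0.79 -0.29  0.17] gap 0.168
```

View pics/n2.png

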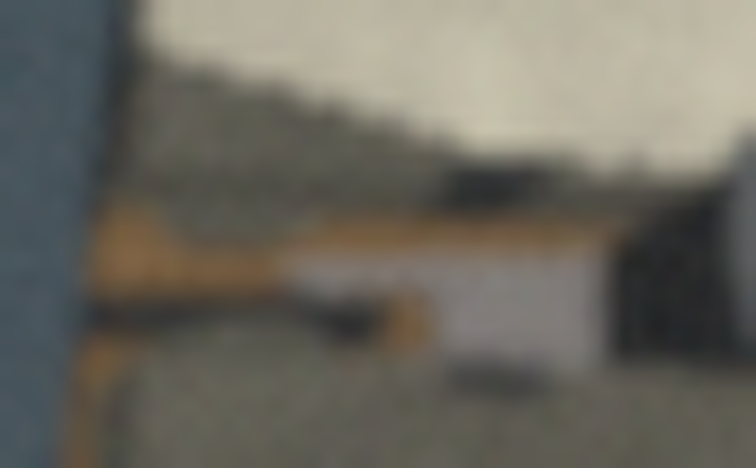

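```bash
python3 -m crank '[{"grip":1,"offset":[1,-0.3,0],"angular":[0,0,0]},{"grip":1,"offset":[2,-0.5,0],"angular":[0,0,0]},{"grip":1,"offset":[3,-0.5,0],"angular":[0,0,0]},{"grip":1,"offset":[4,-0.5,0],"angular":[0,0,0]}]'
python3 -c "
from h import *
st()"
```

```text
t: 11.35
tcp_pos: [0.5253, -0.0219, 0.0477]
tool_rot: [0.717, 0.697, 0.001, 0.001]
force: [1.5, -4.0, -2.4]
finger_gap: 0.169
t 11.35 tcp [525.3 -21.9  47.7] yaw 88.38 zax [ 3.2e-03 -6.0e-04 -1.0e+00] F [ 1.48 -4.04 -2.4 ] T [-0.8  -0.27  0.2 ] gap 0.169
```

```bash
python3 -m crank '[{"grip":1,"offset":[1,0,0],"angular":[0,0,0]},{"grip":1,"offset":[2,0,0],"angular":[0,0,0]},{"grip":1,"offset":[3,0,0],"angular":[0,0,0]}]'
python3 -c "
from h import *
st()"
python3 -m crank '[{"grip":1,"offset":[1,0,0],"angular":[0,0,0]},{"grip":1,"offset":[2,0,0],"angular":[0,0,0]},{"grip":1,"offset":[3,0,0],"angular":[0,0,0]}]'
python3 - <<'E'
from h import *
from station import vision
st()
s=vision.snapshot("top")["pixels"][:,:,::-1]
cv2.imwrite("pics/o2.png",cv2.resize(s[180:206,335:377],None,fx=18,fy=18,interpolation=cv2.INTER_CUBIC))
E
```

```text
t: 11.65
tcp_pos: [0.5254, -0.0189, 0.0477]
tool_rot: [0.717, 0.697, 0.001, 0.001]
force: [2.2, -5.2, -2.3]
finger_gap: 0.166
t 11.65 tcp [525.4 -18.9  47.7] yaw 88.38 zax [ 3.2e-03 -6.0e-04 -1.0e+00] F [ 2.17 -5.16 -2.34] T [-0.85 -0.31  0.26] gap 0.166
t: 11.95
tcp_pos: [0.5255, -0.0159, 0.0477]
tool_rot: [0.717, 0.697, 0.001, 0.001]
force: [2.2, -5.4, -1.6]
finger_gap: 0.17
t 11.95 tcp [525.5 -15.9  47.7] yaw 88.38 zax [ 3.2e-03 -7.0e-04 -1.0e+00] F [ 2.21 -5.39 -1.56] T [-0.85 -0.34  0.25] gap 0.17
```

View pics/o2.png

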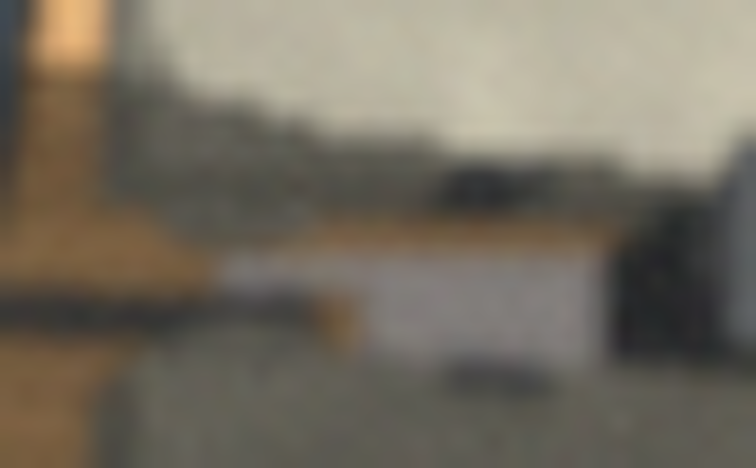

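```bash
python3 -m crank '[{"grip":1,"offset":[1.5,0,0],"angular":[0,0,0]},{"grip":1,"offset":[3,0,0],"angular":[0,0,0]},{"grip":1,"offset":[4.5,0,0],"angular":[0,0,0]},{"grip":1,"offset":[6,0,0],"angular":[0,0,0]}]'
python3 -c "
from h import *
st()"
python3 -m crank '[{"grip":1,"offset":[1.5,0,0],"angular":[0,0,0]},{"grip":1,"offset":[3,0,0],"angular":[0,0,0]},{"grip":1,"offset":[4.5,0,0],"angular":[0,0,0]},{"grip":1,"offset":[6,0,0],"angular":[0,0,0]},{"grip":1,"offset":[7.5,0,0],"angular":[0,0,0]}]'
python3 - <<'E'
from h import *
from station import vision
st()
s=vision.snapshot("top")["pixels"][:,:,::-1]
cv2.imwrite("pics/p2.png",cv2.resize(s[180:206,325:377],None,fx=15,fy=15,interpolation=cv2.INTER_CUBIC))
E
```

```text
t: 12.4
tcp_pos: [0.5257, -0.0099, 0.0477]
tool_rot: [0.717, 0.697, 0.001, 0.001]
force: [2.2, -5.1, -2.7]
finger_gap: 0.168
t 12.4 tcp [525.7  -9.9  47.7] yaw 88.39 zax [ 3.2e-03 -7.0e-04 -1.0e+00] F [ 2.16 -5.07 -2.73] T [-0.86 -0.36  0.21] gap 0.168
t: 12.9
tcp_pos: [0.5259, -0.0025, 0.0478]
tool_rot: [0.717, 0.697, 0.001, 0.001]
force: [1.5, -4.6, -1.0]
finger_gap: 0.167
t 12.9 tcp [525.9  -2.5  47.8] yaw 88.39 zax [ 3.2e-03 -8.0e-04 -1.0e+00] F [ 1.51 -4.64 -0.99] T [-0.88 -0.37  0.26] gap 0.167
```

View pics/p2.png

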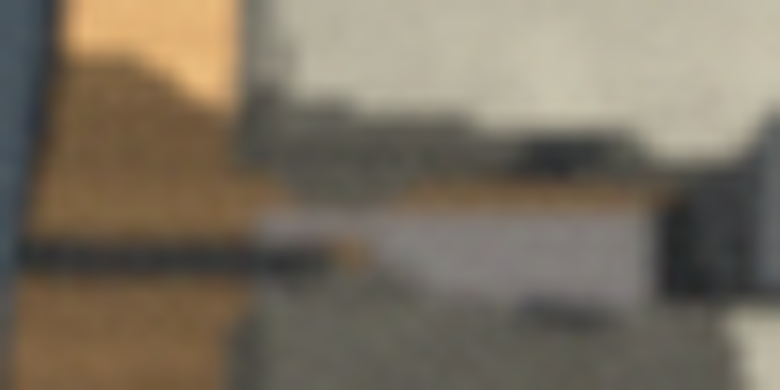

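```bash
python3 -m crank '[{"grip":1,"offset":[2,0,0],"angular":[0,0,0]},{"grip":1,"offset":[4,0,0],"angular":[0,0,0]},{"grip":1,"offset":[6,0,0],"angular":[0,0,0]},{"grip":1,"offset":[8,0,0],"angular":[0,0,0]},{"grip":1,"offset":[10,0,0],"angular":[0,0,0]}]'
python3 -c "
from h import *
st()"
python3 -m crank '[{"grip":1,"offset":[2,0,0],"angular":[0,0,0]},{"grip":1,"offset":[4,0,0],"angular":[0,0,0]},{"grip":1,"offset":[6,0,0],"angular":[0,0,0]},{"grip":1,"offset":[8,0,0],"angular":[0,0,0]},{"grip":1,"offset":[10,0,0],"angular":[0,0,0]}]'
python3 - <<'E'
from h import *
from station import vision
st()
s=vision.snapshot("top")["pixels"][:,:,::-1]
cv2.imwrite("pics/q2.png",cv2.resize(s[170:216,305:377],None,fx=11,fy=11,interpolation=cv2.INTER_CUBIC))
E
```

```text
t: 13.45
tcp_pos: [0.5252, 0.0083, 0.0476]
tool_rot: [0.717, 0.697, 0.001, 0.0]
force: [1.1, -1.6, -0.3]
finger_gap: 0.172
t 13.45 tcp [525.2   8.3  47.6] yaw 88.36 zax [ 1.2e-03  2.0e-04 -1.0e+00] F [ 1.09 -1.63 -0.26] T [-0.3  -0.11  0.07] gap 0.172
t: 13.95
tcp_pos: [0.5256, 0.0181, 0.0475]
tool_rot: [0.717, 0.697, 0.001, 0.0]
force: [-0.7, -1.2, -0.5]
finger_gap: 0.167
t 13.95 tcp [525.6  18.1  47.5] yaw 88.34 zax [ 1.3e-03  1.0e-04 -1.0e+00] F [-0.74 -1.2  -0.52] T [-0.32 -0.    0.08] gap 0.167
```

View pics/q2.png

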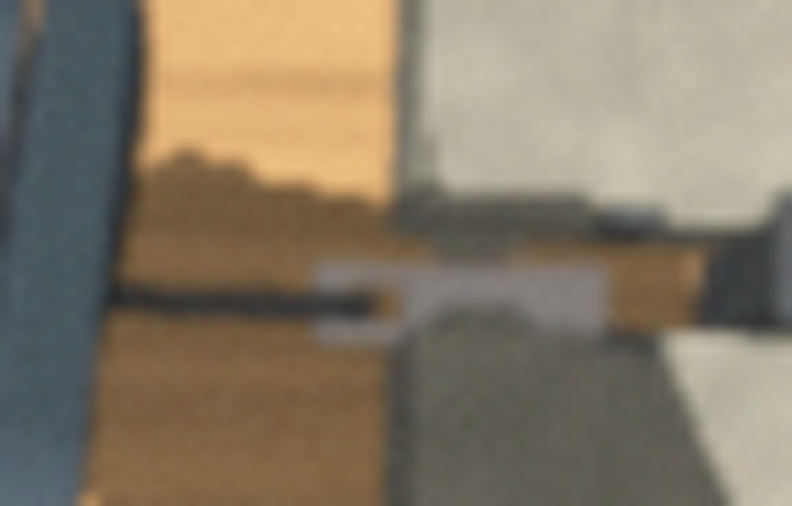

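```bash
python3 -m crank '[{"grip":1,"offset":[2.5,0,0],"angular":[0,0,0]},{"grip":1,"offset":[5,0,0],"angular":[0,0,0]},{"grip":1,"offset":[7.5,0,0],"angular":[0,0,0]},{"grip":1,"offset":[10,0,0],"angular":[0,0,0]},{"grip":1,"offset":[12.5,0,0],"angular":[0,0,0]},{"grip":1,"offset":[15,0,0],"angular":[0,0,0]},{"grip":1,"offset":[17.5,0,0],"angular":[0,0,0]},{"grip":1,"offset":[20,0,0],"angular":[0,0,0]}]'
python3 -c "
from h import *
st()"
python3 -m crank '[{"grip":1,"offset":[2.5,0,0],"angular":[0,0,0]},{"grip":1,"offset":[5,0,0],"angular":[0,0,0]},{"grip":1,"offset":[7.5,0,0],"angular":[0,0,0]},{"grip":1,"offset":[10,0,0],"angular":[0,0,0]},{"grip":1,"offset":[12.5,0,0],"angular":[0,0,0]},{"grip":1,"offset":[15,0,0],"angular":[0,0,0]},{"grip":1,"offset":[17.5,0,0],"angular":[0,0,0]},{"grip":1,"offset":[20,0,0],"angular":[0,0,0]}]'
python3 - <<'E'
from h import *
from station import vision
st()
s=vision.snapshot("top")["pixels"][:,:,::-1]
cv2.imwrite("pics/r2.png",cv2.resize(s[170:216,290:370],None,fx=10,fy=10,interpolation=cv2.INTER_CUBIC))
E
```

```text
t: 14.8
tcp_pos: [0.5263, 0.0381, 0.0476]
tool_rot: [0.717, 0.697, 0.001, 0.001]
force: [-0.3, -0.5, -0.2]
finger_gap: 0.168
t 14.8 tcp [526.3  38.1  47.6] yaw 88.35 zax [ 0.0017 -0.     -1.    ] F [-0.29 -0.54 -0.2 ] T [-0.25  0.06  0.03] gap 0.168
t: 15.6
tcp_pos: [0.5269, 0.058, 0.0476]
tool_rot: [0.717, 0.697, 0.001, 0.001]
force: [-0.0, -1.1, -0.2]
finger_gap: 0.167
t 15.6 tcp [526.9  58.   47.6] yaw 88.36 zax [ 0.0017 -0.     -1.    ] F [-0.04 -1.12 -0.22] T [-0.28  0.01  0.02] gap 0.167
```

View pics/r2.png

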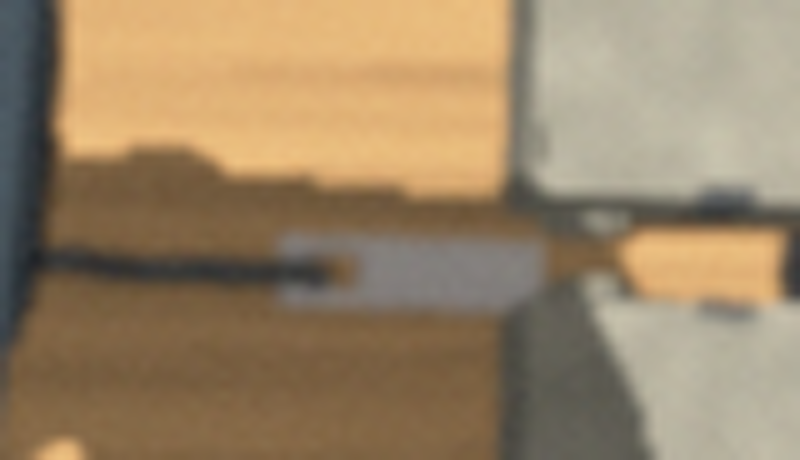

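```bash
python3 -m crank '[{"grip":1,"offset":[3,0,0],"angular":[0,0,0]},{"grip":1,"offset":[6,0,0],"angular":[0,0,0]},{"grip":1,"offset":[9,0,0],"angular":[0,0,0]},{"grip":1,"offset":[12,0,0],"angular":[0,0,0]},{"grip":1,"offset":[15,0,0],"angular":[0,0,0]},{"grip":1,"offset":[18,0,0],"angular":[0,0,0]},{"grip":1,"offset":[21,0,0],"angular":[0,0,0]},{"grip":1,"offset":[24,0,0],"angular":[0,0,0]},{"grip":1,"offset":[28,0,0],"angular":[0,0,0]},{"grip":1,"offset":[32,0,0],"angular":[0,0,0]}]'
python3 -m crank '[{"grip":1,"offset":[0,0,0],"angular":[0,0,0]},{"grip":1,"offset":[0,0,0],"angular":[0,0,0]}]'
python3 - <<'E'
from h import *
from station import vision
st()
s=vision.snapshot("top")["pixels"][:,:,::-1]
cv2.imwrite("pics/s2.png",cv2.resize(s[170:216,280:360],None,fx=10,fy=10,interpolation=cv2.INTER_CUBIC))
s=vision.snapshot("scene")["pixels"][:,:,::-1]
cv2.imwrite("pics/s3.png",cv2.resize(s[165:255,200:320],None,fx=6,fy=6,interpolation=cv2.INTER_CUBIC))
E
```

```text
t: 16.65
tcp_pos: [0.5278, 0.0901, 0.0476]
tool_rot: [0.717, 0.697, 0.001, 0.001]
force: [0.4, -1.9, -0.0]
finger_gap: 0.172
t: 16.85
tcp_pos: [0.5278, 0.0903, 0.0477]
tool_rot: [0.717, 0.697, 0.001, 0.001]
force: [0.4, 0.7, -0.3]
finger_gap: 0.173
t 16.85 tcp [527.8  90.3  47.7] yaw 88.36 zax [ 1.9e-03  4.0e-04 -1.0e+00] F [ 0.36  0.67 -0.28] T [-0.01 -0.02 -0.06] gap 0.173
```

View pics/s2.png

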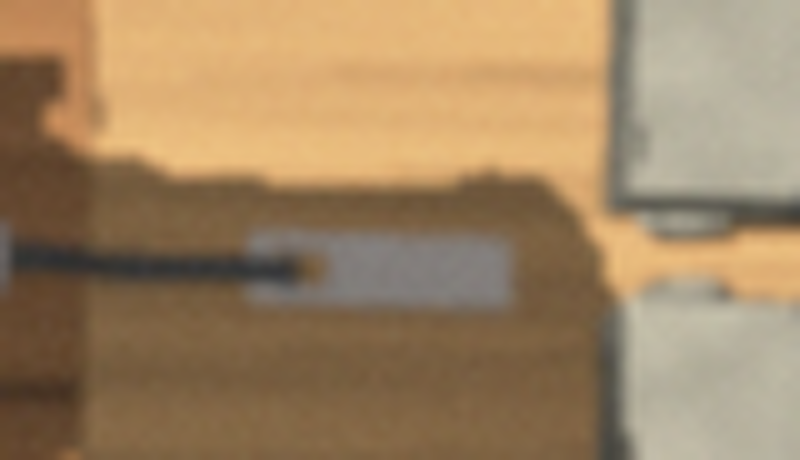

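View pics/s3.png

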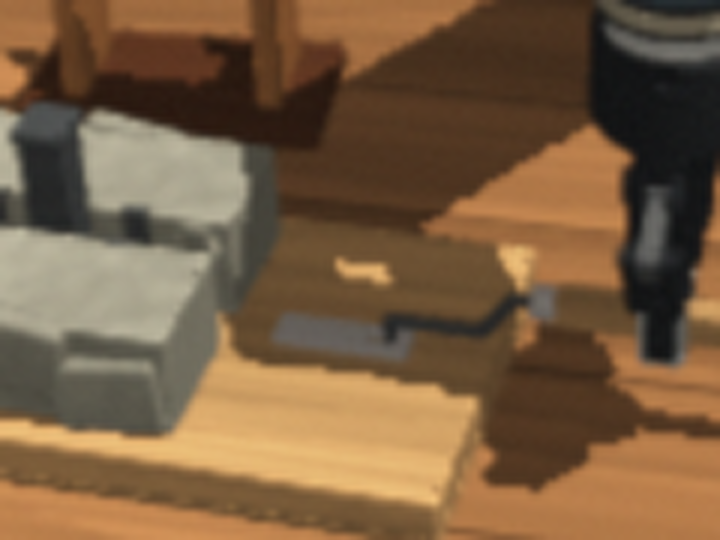

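```bash
python3 -m crank '[{"grip":1,"offset":[-2,0,0],"angular":[0,0,0]},{"grip":1,"offset":[-3,0,0],"angular":[0,0,0]},{"grip":1,"offset":[-3,0,-5],"angular":[0,0,0]},{"grip":1,"offset":[-3,0,-15],"angular":[0,0,0]},{"grip":1,"offset":[-3,0,-40],"angular":[0,0,0]},{"grip":1,"offset":[-3,0,-75],"angular":[0,0,0]},{"grip":1,"offset":[-3,0,-110],"angular":[0,0,0]},{"grip":1,"offset":[-3,0,-110],"angular":[0,0,0]},{"grip":1,"offset":[-3,0,-110],"angular":[0,0,0]}]'
python3 - <<'E'
from h import *
from station import vision
to((.5002,.2617,.157),108.37)
s=vision.snapshot("top")["pixels"][:,:,::-1]
cv2.imwrite("pics/t2.png",cv2.resize(s[150:250,240:380],None,fx=5,fy=5,interpolation=cv2.INTER_CUBIC))
s=vision.snapshot("scene")["pixels"][:,:,::-1]
cv2.imwrite("pics/t3.png",cv2.resize(s[130:260,200:360],None,fx=4.5,fy=4.5,interpolation=cv2.INTER_CUBIC))
E
```

```text
t: 17.85
tcp_pos: [0.5278, 0.0868, 0.1588]
tool_rot: [0.717, 0.697, 0.001, 0.001]
force: [-0.6, 1.0, -1.8]
finger_gap: 0.17
t 17.85 tcp [527.8  86.8 158.8] yaw 88.35 zax [ 4.e-03 -2.e-04 -1.e+00] F [-0.58  1.   -1.84] T [0.07 0.02 0.01] gap 0.17
offset [174.  -32.6   1.7] ang [  0.23   0.04 -20.02]
```

View pics/t2.png

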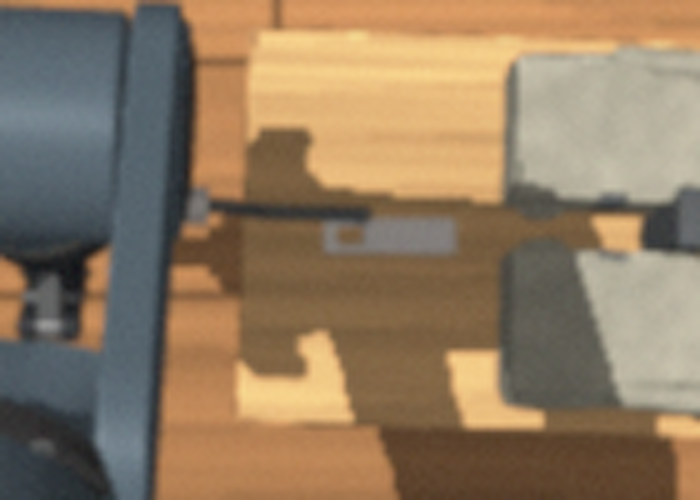

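View pics/t3.png

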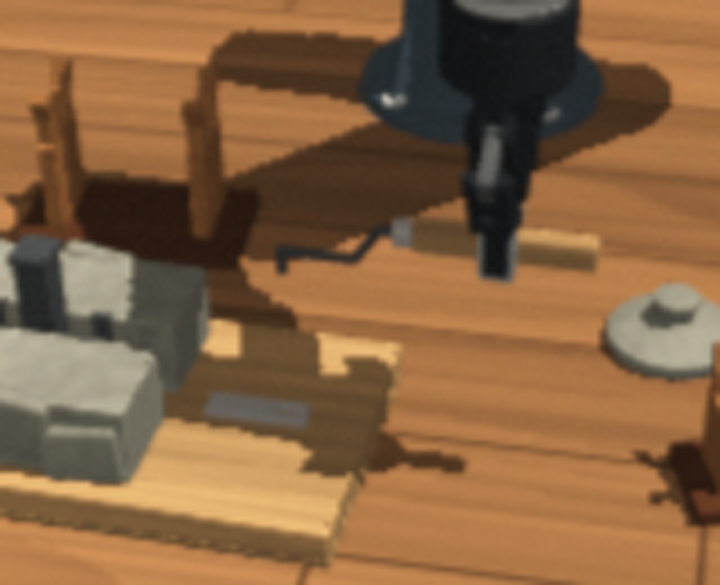

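```bash
python3 - <<'E'
from h import *
a=np.radians(-91.65);u=np.array([np.cos(a),np.sin(a)]);c=np.array([.5278,.0868]);z=.1588+.0172
for al,h in((-.055,.009),(-.055,-.009),(.055,.009),(.135,-.038),(.135,-.022)):
  X=np.r_[c+u*al,z+h]; print(al,h,'scene',((proj('scene',X)-[200,130]+.5)*4.5-.5).round(),'top',((proj('top',X)-[240,150]+.5)*5-.5).round())
E
```

```text
-0.055 0.009 scene [595. 240.] top [-65. 197.]
-0.055 -0.009 scene [593. 266.] top [-60. 201.]
0.055 0.009 scene [407. 219.] top [185. 204.]
0.135 -0.038 scene [278. 270.] top [361. 218.]
0.135 -0.022 scene [277. 248.] top [363. 215.]
```

```bash
python3 -m crank '[{"grip":1,"offset":[30,-6,0],"angular":[0,0,-3.5]},{"grip":1,"offset":[65,-12,0],"angular":[0,0,-7]},{"grip":1,"offset":[100,-19,0],"angular":[0,0,-11]},{"grip":1,"offset":[135,-25,0],"angular":[0.2,0,-15]},{"grip":1,"offset":[160,-30,0],"angular":[0.2,0,-18]},{"grip":1,"offset":[174,-32.6,0],"angular":[0.2,0,-20]},{"grip":1,"offset":[174,-32.6,0],"angular":[0.2,0,-20]},{"grip":1,"offset":[174,-32.6,0],"angular":[0.2,0,-20]},{"grip":1,"offset":[174,-32.6,0],"angular":[0.2,0,-20]}]'
python3 - <<'E'
from h import *
from station import vision
to((.5002,.2617,.0585),108.37)
s=vision.snapshot("top")["pixels"][:,:,::-1]
cv2.imwrite("pics/u2.png",cv2.resize(s[150:250,140:260],None,fx=6,fy=6,interpolation=cv2.INTER_CUBIC))
s=vision.snapshot("scene")["pixels"][:,:,::-1]
cv2.imwrite("pics/u3.png",cv2.resize(s[110:260,290:470],None,fx=4,fy=4,interpolation=cv2.INTER_CUBIC))
E
```

```text
t: 18.85
tcp_pos: [0.5, 0.2604, 0.1571]
tool_rot: [0.586, 0.81, -0.001, -0.001]
force: [0.1, -0.5, -1.3]
finger_gap: 0.175
t 18.85 tcp [500.  260.4 157.1] yaw 108.26 zax [-0.0027 -0.0013 -1.    ] F [ 0.07 -0.49 -1.34] T [0.02 0.02 0.01] gap 0.175
offset [ 1.3  0.9 98.6] ang [-0.17  0.03 -0.11]
```

View pics/u2.png

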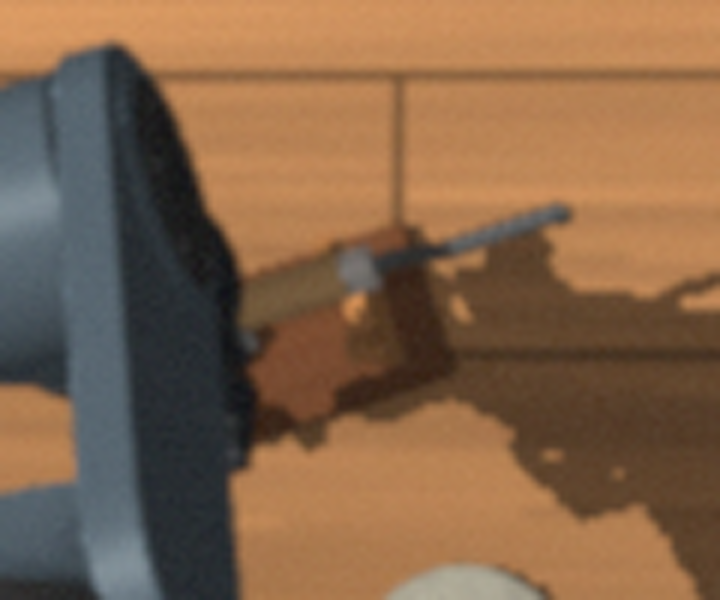

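View pics/u3.png

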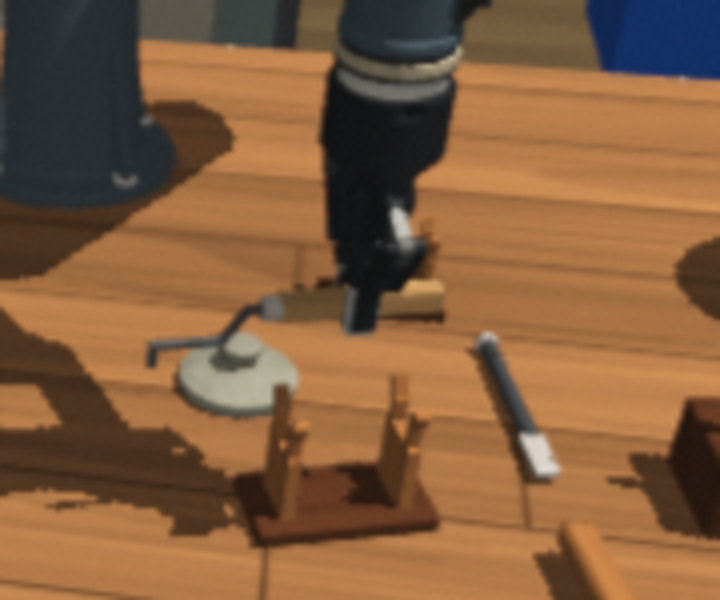

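Nearly identical to the lift-off views (g_top, g_scene): pick over its rest. Lower it.

```bash
python3 -m crank '[{"grip":1,"offset":[0.6,0.5,15],"angular":[-0.1,0,-0.1]},{"grip":1,"offset":[0.6,0.5,40],"angular":[-0.1,0,-0.1]},{"grip":1,"offset":[0.6,0.5,65],"angular":[-0.1,0,-0.1]},{"grip":1,"offset":[0.6,0.5,80],"angular":[-0.1,0,-0.1]},{"grip":1,"offset":[0.6,0.5,88],"angular":[-0.1,0,-0.1]},{"grip":1,"offset":[0.6,0.5,93],"angular":[-0.1,0,-0.1]},{"grip":1,"offset":[0.6,0.5,96],"angular":[-0.1,0,-0.1]},{"grip":1,"offset":[0.6,0.5,97],"angular":[-0.1,0,-0.1]},{"grip":1,"offset":[0.6,0.5,97],"angular":[-0.1,0,-0.1]}]'
python3 - <<'E'
from h import *
from station import vision
st()
s=vision.snapshot("scene")["pixels"][:,:,::-1]
cv2.imwrite("pics/v3.png",cv2.resize(s[170:270,310:430],None,fx=6,fy=6,interpolation=cv2.INTER_CUBIC))
E
```

```text
t: 19.85
tcp_pos: [0.5005, 0.2625, 0.0611]
tool_rot: [0.585, 0.811, 0.0, 0.0]
force: [0.9, -0.5, -1.5]
finger_gap: 0.165
t 19.85 tcp [500.5 262.5  61.1] yaw 108.45 zax [ 1.1e-03  3.0e-04 -1.0e+00] F [ 0.85 -0.53 -1.5 ] T [0.01 0.   0.04] gap 0.165
```

View pics/v3.png

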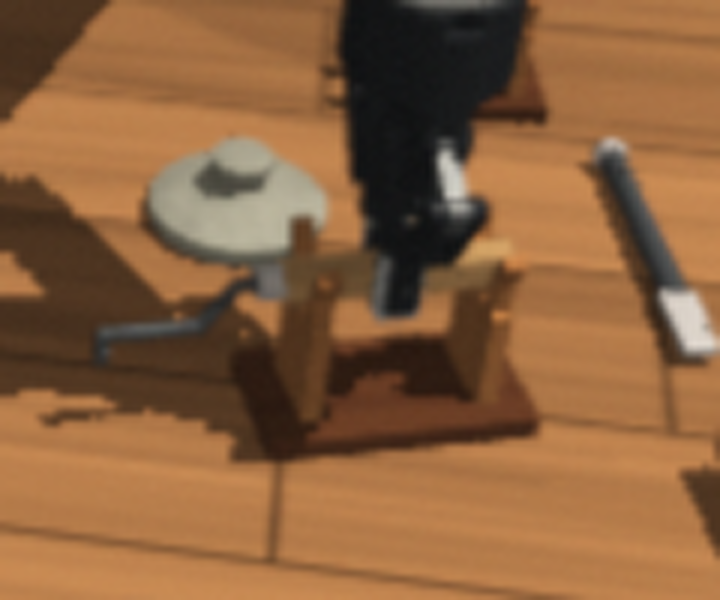

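```bash
python3 -m crank '[{"grip":1,"offset":[0,0,1],"angular":[0,0,0]},{"grip":1,"offset":[0,0,2],"angular":[0,0,0]},{"grip":1,"offset":[0,0,3],"angular":[0,0,0]},{"grip":1,"offset":[0,0,3],"angular":[0,0,0]}]'
python3 -c "
from h import *
st()"
```

```text
t: 20.3
tcp_pos: [0.5002, 0.2624, 0.0578]
tool_rot: [0.585, 0.811, 0.0, 0.0]
force: [0.7, -0.4, 0.9]
finger_gap: 0.165
t 20.3 tcp [500.2 262.4  57.8] yaw 108.46 zax [ 3.e-04  1.e-04 -1.e+00] F [ 0.68 -0.4   0.93] T [-0.03  0.09  0.03] gap 0.165
```

Contact with the notch floors; release.

```bash
python3 -m crank '[{"grip":0.7,"offset":[0,0,0],"angular":[0,0,0]},{"grip":0.4,"offset":[0,0,0],"angular":[0,0,0]},{"grip":0,"offset":[0,0,0],"angular":[0,0,0]},{"grip":0,"offset":[0,0,0],"angular":[0,0,0]},{"grip":0,"offset":[0,0,0],"angular":[0,0,0]},{"grip":0,"offset":[0,0,0],"angular":[0,0,0]},{"grip":0,"offset":[0,0,0],"angular":[0,0,0]}]'
python3 -m crank '[{"grip":0,"offset":[0,0,-10],"angular":[0,0,0]},{"grip":0,"offset":[0,0,-30],"angular":[0,0,0]},{"grip":0,"offset":[0,0,-60],"angular":[0,0,0]},{"grip":0,"offset":[0,0,-100],"angular":[0,0,0]},{"grip":0,"offset":[0,0,-140],"angular":[0,0,0]},{"grip":0,"offset":[0,0,-150],"angular":[0,0,0]},{"grip":0,"offset":[0,0,-150],"angular":[0,0,0]}]'
python3 - <<'E'
from h import *
from station import vision
st()
s=vision.snapshot("top")["pixels"][:,:,::-1]
cv2.imwrite("pics/w2.png",cv2.resize(s[140:260,130:310],None,fx=4,fy=4,interpolation=cv2.INTER_CUBIC))
cv2.imwrite("pics/w4.png",cv2.resize(s[150:245,280:440],None,fx=5,fy=5,interpolation=cv2.INTER_CUBIC))
s=vision.snapshot("scene")["pixels"][:,:,::-1]
cv2.imwrite("pics/w3.png",cv2.resize(s[195:255,315:415],None,fx=7,fy=7,interpolation=cv2.INTER_CUBIC))
cv2.imwrite("pics/w5.png",s)
E
```

```text
t: 21.0
tcp_pos: [0.5001, 0.2624, 0.0575]
tool_rot: [0.585, 0.811, -0.0, -0.0]
force: [0.1, 0.2, 0.2]
finger_gap: 0.998
t: 21.7
tcp_pos: [0.5013, 0.2628, 0.2101]
tool_rot: [0.585, 0.811, 0.002, 0.002]
force: [-0.0, 0.4, -0.4]
finger_gap: 1.0
t 21.7 tcp [501.3 262.8 210.1] yaw 108.46 zax [ 0.0052  0.0015 -1.    ] F [-0.02  0.37 -0.41] T [ 0.05  0.04 -0.03] gap 1.0
```

View pics/w2.png

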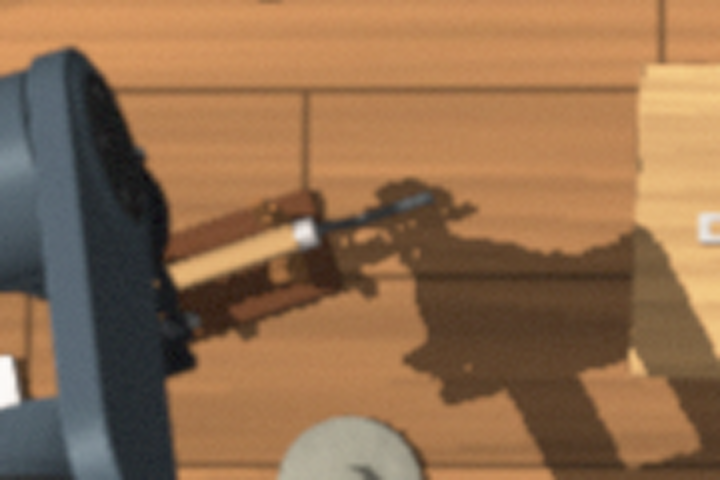

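View pics/w4.png

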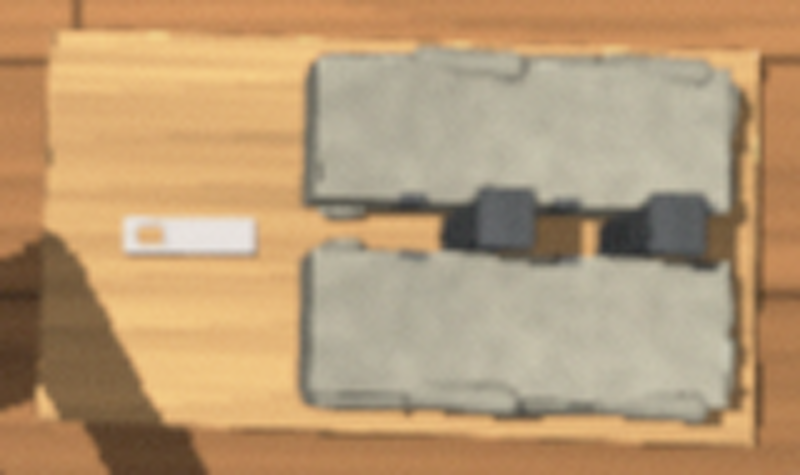

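View pics/w3.png

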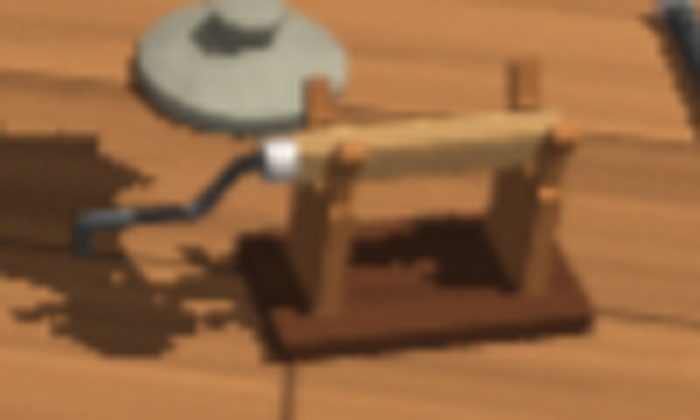

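View pics/w5.png

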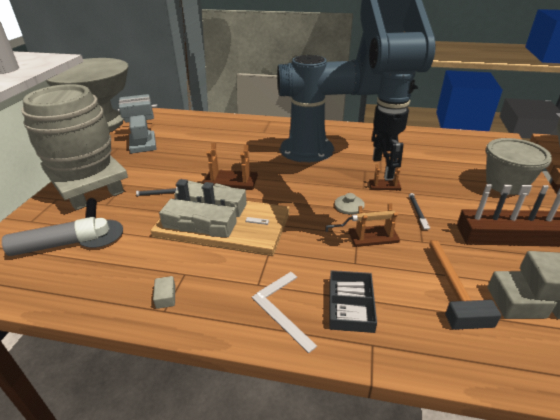

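```bash
python3 -c "
from station import manip
print(manip.sign_off())"
```

```text
the job is handed in; nothing more can be done
None
```

The shim is out of the split and the pick is back in its rest. I handed the job in at about 22 s; the sign-off gives no verdict.

- **Drawing the shim:** I took the pick from the middle-sized rest and dropped its toe into the slot. I read the low nib as being on the +x face, so I eased the shim toward the other face while drawing. It did not catch. The highest wrist reading I sampled was 5.4 N of pull; I could not read the contact force at the toe directly.
- **Getting the toe in:** It touched something lightly (2 to 4 N) during the lowering. I lifted it, shifted it 2 mm and lowered it again. The second lowering met a similar light contact, and I did not confirm whether that was the floor or the slot's rim. The toe then hooked the shim and pulled it out.
- **Last checks:** In the final pictures the shim lies flat on the board, with its tail about 22 mm outside the mouth and close to the split's line. The pick looks just as it did at the start, in both notches, and the open gripper is well clear above. The bystanders I could see look unmoved, but I did not measure them.
- **Disagreement:** One early estimate of the toe position from the pictures was about 3 to 5 mm off the arm's own reading. A closer view agreed with the arm, so I used that. No other checks failed.

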